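# Pack a kiln shelf around its posts

### The job

Pack the round kiln shelf for firing. Stand the blue jar in the middle of the shelf, half-way between the two posts, with the blue lid seated on it; stand the cone pack straight in front of the jar, on the side of the shelf's red mark, with its row of cones parallel to the line through the two posts; and stand the terracotta beaker straight behind the jar, on the side away from the mark. Everything must stand upright and wholly on the shelf, with nothing but its lid touching the jar, and the posts must stay where they are.

Things in the scene. Friction and masses are not known exactly. Their poses are not given: they have to be found in the camera images.
- shelf: Round cream kiln shelf, fixed, 260 mm across, 15 mm thick, lying on the bench, turned any way. Origin: centre of its underside; z up, upper face 15 mm above it. Its x axis points from the centre to the dark red T-shaped painted mark (the shelf's front; 89 to 121 mm out); the two posts stand on its y axis, 90 mm to either side.
- post_a_mid (a point): Brown round kiln post, 32 mm across and 85 mm high, standing loose on the shelf, 90 mm from the shelf's centre on its +y side. This point: its centre, half-way up (42.5 mm).
- post_b_mid (a point): The other brown kiln post, the same, on the shelf's -y side. This point: its centre, half-way up.
- jar_mid (a point): Open blue round jar, loose, 56 mm across (52 at the foot) and 50 mm high, wall 5 mm, so the mouth is 46 mm wide. Starts upright on the bench. This point: on its axis, half-way up (25 mm above its underside); z up.
- blue_lid_mid (a point): The blue jar's lid, loose, blue: foot 37 mm across, 5 mm high, under a disc 56 mm across, 5 mm thick; round knob 16 mm across from 10 to 36 mm above the underside. Starts foot down on the bench. This point: on its axis, 18 mm above the underside; z up. Seated, its foot hangs 5 mm into the mouth; this point is then 63 mm above the jar's underside.
- white_lid_mid (a point): A white lid of the same shape and size, for another pot; not needed: foot 37 mm across, 5 mm high, under a disc 56 mm across, 5 mm thick; round knob 16 mm across from 10 to 36 mm above the underside. Starts foot down on the bench. This point: on its axis, 18 mm above the underside; z up.
- cones_mid (a point): Cone pack, loose: an ochre-yellow clay bar 24 mm (x) by 60 mm (y) and 28 mm high, with a row of three small pale cones (14 mm across at the foot, 30 mm high, 19 mm apart) standing along the bar; 58 mm high in all. Starts upright on the bench. This point: over the bar's centre, 29 mm above its underside; its y runs along the row, its x across the bar, z up.
- beaker_mid (a point): Open terracotta-orange round beaker, loose, 48 mm across (40 at the foot) and 50 mm high, wall 4 mm. Starts upright on the bench. This point: on its axis, half-way up (25 mm above its underside); z up.
Things that resemble listed ones, but are neither listed nor needed, are in the scene too. Leave any pink look-alike of the part that bears blue_lid_mid alone.

How it is judged (in metres and radians):
At the end, for the whole second after the job is handed in: All upright, released and still on the shelf: jar within 15 mm of its centre, blue lid seated (7 mm); cone pack 40-116 mm to the marked side, row within 0.3 rad of the post line; beaker 40-108 mm to the other side; both within 20 mm of the mark line; only the lid touches the jar (x of jar_mid in the frame of shelf between -0.015 and 0.015 m and y of jar_mid in the frame of shelf between -0.015 and 0.015 m and z of jar_mid in the frame of shelf between 0.036 and 0.044 m and angle between each of jar_mid, blue_lid_mid, cones_mid, beaker_mid's own z axis and vertical below 0.1 rad and horizontal distance between blue_lid_mid and jar_mid below 0.007 m and z of blue_lid_mid in the frame of jar_mid between 0.034 and 0.042 m and x of cones_mid in the frame of shelf between 0.04 and 0.116 m and y of cones_mid in the frame of shelf between -0.02 and 0.02 m and z of cones_mid in the frame of shelf between 0.04 and 0.048 m and angle between the y axis of cones_mid and the y axis of shelf, either way round below 0.3 rad and horizontal distance between cones_mid and jar_mid above 0.04 m and x of beaker_mid in the frame of shelf between -0.108 and -0.04 m and y of beaker_mid in the frame of shelf between -0.02 and 0.02 m and z of beaker_mid in the frame of shelf between 0.036 and 0.044 m and horizontal distance between beaker_mid and jar_mid above 0.0525 m and contact force between each of cones, beaker, post_a, post_b and jar below 0.02 N and linear speed of each of jar, blue_lid, cones, beaker, post_a, post_b below 0.02 m/s).
It fails at once if a kiln post is shifted by more than 15 mm or tipped (distance of any of post_a_mid, post_b_mid from where it was at the start of the episode above 0.015 m or angle between any of post_a_mid, post_b_mid's own z axis and vertical above 0.25 rad).
It also fails if it takes over 120 s, if anything falls off the work surface, if the arm or the gripper's body presses on something with over 40 N, if the wrist force passes 120 N, or if a joint passes its speed limit or range.

### The arm

A 6-joint arm with a two-finger parallel gripper is mounted at the origin on the work surface. World frame = base frame: x ahead of the robot, y to its left, z up, the work surface at z = 0. Lengths are in mm, angles in rad, forces in N, time in s.
With the tool pointing down it reaches from about 275 to 750 mm from the base axis. Payload 10.2 kg.
Tool frame: the origin (TCP) lies at the very end of the fingers, on their centre line; the grasp point (between the pads) lies 19 mm behind it; x points along the fingers, y is the direction in which the jaws open and shut, and the axes are right-handed (so a half turn about x gives the same grasp; the last joint's range is limited). The gripper opens to 85 mm and grips with 20 to 120 N. Pads are 22 mm wide; open, the fingers measure 114 mm over their backs; the gripper's body (76 mm by 85 mm) begins 54 mm behind the grasp point. The pads swing forward as they close: fully open they stand 13 mm farther back than shut.
Start: joints at [-1.458, 0.313, 1.498, -0, 1.331, -0.223], TCP at [172.988, -495.688, 231.294] pointing down, gripper open.
Joint ranges: [-2.94, 2.94], [-0.97, 2.17], [0.19, 2.56], [-1.23, 4.37], [0.02, 3.11], [-2.88, 2.88]. Speed limits (rad/s): [2.39, 2.39, 3.01, 3.14, 3.14, 3.14].

### API

Orientations are given as a unit quaternion [w, x, y, z].
In Python, from rig import ctrl gives the robot as it stands. The module is installed in compiled form; this text tells all that it offers.
- The arm moves only by the tool move_arm, never from a script. Its argument "targets" is a list that holds one entry, the list of rows, each a list of 7 numbers: the opening, from 0 (shut) to 1 (fully open), then the shift along the tool's x, y, z each as a share of 150 mm, from -1 to 1, then the turn, a rotation vector about the tool's x, y, z each as a share of 60 degrees, from -1 to 1. A call has 1 to 5 rows; each row shifts and turns the commanded pose from where the row before left it, along the tool's axes as they then stand; what a row does not reach is not made up. A row lasts 1/10 s, in which the tool goes at most 50 mm and 8.59 degrees, less where a joint would pass 70% of its speed; a pose out of reach is approached as far as the arm can. A call with a number of a shift or a turn outside -1 to 1 is refused whole. A call with a gripper value outside its range is refused whole. The fingers move at their own pace and stop on an object; "force" is the grip in N (left out, the last holds). Time passes only in rows, so rows that do not move let the fingers close. It gives the time, the measured TCP pose, the force and the opening at its end, in the units of the state.
- ctrl.sense(): the state, without advancing time (a new reading comes with each control period).
- ctrl.capture(name): name is "scene" or "top"; returns the picture (480x640x3 uint8, red, green, blue); there is no depth.
- ctrl.calibration(name): a dict with "camera_matrix" (3x3 intrinsics, pixels), "extrinsics" (4x4, takes a point from world to camera coordinates). Camera axes: x right, y down, z forward; pixel columns grow to the right and rows downward; lengths in mm; the calibration is good to about 2 mm. A picture is of the moment at which its call begins. calibration takes no time and is no camera call.
- ctrl.finish_job(): hands the job in, once; it reports no verdict.
Trained networks look in the newest picture that a camera, given by its name, has taken for a name from the list of things; names that differ only in an ending like _2 or _b are one class to them, and where a whole thing is asked for, a point or a joint stands for the part that bears it (a point fixed in the world has none). Each returns a list of dicts, best first, with "confidence" (0 to 1); they miss things now and then, are a little off and sometimes report something else, mostly with a low value. They report only what shows in the picture. A call takes as long as a camera call. They do not tell look-alikes from the thing itself.
- ctrl.recognise(label, camera): "point" ([row, column] in pixels, amid what is visible of it).
- ctrl.cut_out(label, camera): "pixels" (480x640 bool, what is visible of it) and "point" ([row, column] in pixels, amid what is visible of it).
The state is a dict: "time_s": time; "joints": joint angles; "dq": joint speeds; "tau": joint torques, N m; "eef_pos": TCP position; "ee_rot": TCP orientation; "force": force on the tool from outside, world axes, zero at the start; "wrist_torque": the same for the moment, N m; "grip_width": opening from 0.0 (shut) to 1.0 (fully open).
Only numpy, scipy, OpenCV 4.12 (cv2) and the standard library are available. Lean on these libraries where they do the work, as an engineer would, in place of code of your own. Each camera call takes 0.05 s, during which the arm holds its last target.

## Working session

There is one attempt and no reset: what is moved stays moved. The work goes in short steps, Python scripts to look and compute and a tool call to move; the robot and the scene stay as the last step left them, time stands still between calls to the robot, and variables do not carry over. Pictures are saved under pics/ and viewed, and the job is handed in when it is done.

Besides the shell and the picture viewer there is one more tool, called after "Emit:" by a JSON object that holds its "op" and its "data". move_arm: Moves the arm, as the interface text tells. Shift numbers are shares of 150 mm and turn numbers shares of 60 degrees, none past 1 either way. Its arguments: {"type":"object","properties":{"targets":{"type":"array","items":{"type":"array","items":{"type":"array","items":{"type":"number","minimum":-1,"maximum":1}}}},"force":{"type":"number"}},"required":["targets"]}

```bash
mkdir -p pics
python3 - <<'E'
from rig import ctrl
import cv2
print(ctrl.sense())
for n in("scene","top"):
    im=ctrl.capture(n); cv2.imwrite(f"pics/{n}0.png",im[:,:,::-1])
    c=ctrl.calibration(n); print(n,c)
E
```

```text
{'time_s': 0.0, 'joints': array([-1.45843500e+00,  3.13470634e-01,  1.49843736e+00,  6.50928922e-06,
        1.33098945e+00, -2.23376934e-01]), 'dq': array([-0.00032055,  0.00086107,  0.00019714, -0.00203103, -0.00217593,
        0.00120102]), 'tau': array([-3.75223590e-04, -4.12266791e+01, -2.59746426e+01, -1.95927628e-04,
        4.17140560e-03,  3.50665528e-05]), 'eef_pos': array([ 172.94217049, -495.42899977,  230.72441155]), 'ee_rot': array([ 0.11768364,  0.69719477,  0.1186046 , -0.69713912]), 'force': array([-0.91837379, -0.16796634,  0.07727678]), 'wrist_torque': array([ 0.0026328 , -0.05068845, -0.01854541]), 'grip_width': 1.0008682203658503}
scene {'camera_matrix': array([[518.120685  ,   0.        , 322.6138203 ],
       [  0.        , 518.120685  , 240.63307744],
       [  0.        ,   0.        ,   1.        ]]), 'extrinsics': array([[-1.01732659e-01,  9.94723074e-01, -1.32842593e-02,
         4.89808641e+01],
       [ 7.28890240e-01,  6.54441236e-02, -6.81495476e-01,
        -3.38851581e+02],
       [-6.77029899e-01, -7.90131141e-02, -7.31701745e-01,
         1.59566241e+03],
       [ 0.00000000e+00,  0.00000000e+00,  0.00000000e+00,
         1.00000000e+00]])}
top {'camera_matrix': array([[587.12916951,   0.        , 312.08491234],
       [  0.        , 587.12916951, 239.49958015],
       [  0.        ,   0.        ,   1.        ]]), 'extrinsics': array([[ 5.51878574e-02, -9.98461512e-01, -5.37679920e-03,
        -1.02015494e+01],
       [-9.75440587e-01, -5.27638263e-02, -2.13849573e-01,
         5.47215730e+02],
       [ 2.13236868e-01,  1.70466479e-02, -9.76851806e-01,
         1.40374273e+03],
       [ 0.00000000e+00,  0.00000000e+00,  0.00000000e+00,
         1.00000000e+00]])}
```

View pics/scene0.png

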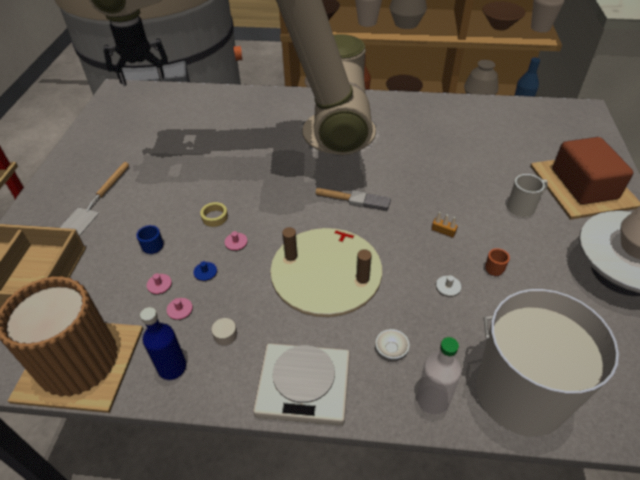

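View pics/top0.png

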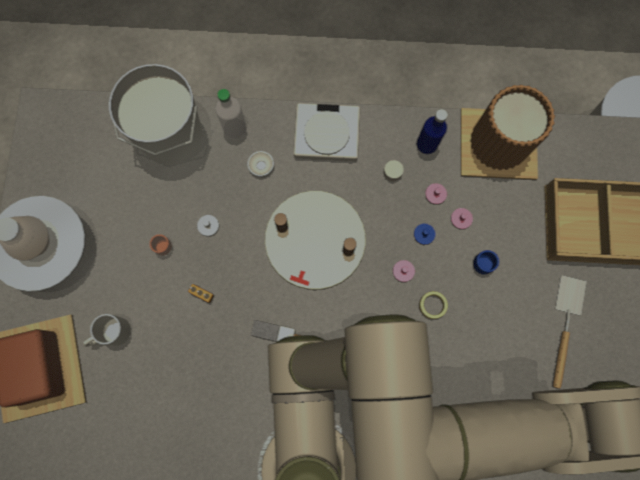

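The top view shows the shelf at about (315,240) with its mark at (300,278). The jar is at (487,263), the blue lid at (425,234) with three pink look-alikes round it, the cones at (201,293), the beaker at (161,245) and the white lid at (208,226).

```bash
cat > h.py <<'E'
from rig import ctrl
import cv2, numpy as np
from scipy.optimize import least_squares
C={n:ctrl.calibration(n) for n in("scene","top")}
def proj(n,P):
    P=np.atleast_2d(P); c=C[n]; E=c["extrinsics"]
    q=(P@E[:3,:3].T+E[:3,3])@c["camera_matrix"].T
    return q[:,:2]/q[:,2:]   # col,row
def ray(n,row,col,z):
    c=C[n];E=c["extrinsics"];R=E[:3,:3];o=-R.T@E[:3,3]
    d=R.T@np.linalg.inv(c["camera_matrix"])@np.array([col,row,1.])
    return o+d*(z-o[2])/d[2]
def both(a,b):  # a=(row,col) scene b=(row,col) top
    f=lambda P:np.r_[proj("scene",P)[0]-np.array(a)[::-1],proj("top",P)[0]-np.array(b)[::-1]]
    r=least_squares(f,[450,0,30]);return r.x,np.abs(r.fun).max()
E
python3 - <<'E'
from h import *
np.set_printoptions(precision=1,suppress=True)
Z=dict(shelf=15,post_a_mid=42.5+15,jar_mid=25,blue_lid_mid=18,white_lid_mid=18,cones_mid=25,beaker_mid=25)
ims={}
for n in("scene","top"): ctrl.capture(n)
for l,z in Z.items():
    for n in("scene","top"):
        for d in ctrl.cut_out(l,n)[:5]:
            r,c=d["point"]; m=d["pixels"]
            ys,xs=np.nonzero(m)
            print(l,n,round(d["confidence"],2),np.array([r,c]),m.sum(),ray(n,r,c,z), "bbox",(ys.min(),ys.max(),xs.min(),xs.max()))
            if d["confidence"]>.3: np.save(f"m_{l}_{n}_{int(r)}_{int(c)}.npy",m)
E
ls *.npy
```

```text
shelf scene 0.74 [274. 325.] 7166 [582.5  16.   15. ] bbox (np.int64(228), np.int64(316), np.int64(270), np.int64(381))
post_a_mid scene 0.82 [244.7 286.4] 399 [538.5 -77.4  57.5] bbox (np.int64(227), np.int64(260), np.int64(282), np.int64(296))
post_a_mid top 0.62 [246.3 348.9] 168 [535.  -72.7  57.5] bbox (np.int64(239), np.int64(255), np.int64(344), np.int64(355))
jar_mid scene 0.85 [237.2 150.5] 582 [ 514.3 -417.8   25. ] bbox (np.int64(225), np.int64(253), np.int64(137), np.int64(162))
jar_mid top 0.65 [261.9 486.9] 494 [ 520.4 -423.8   25. ] bbox (np.int64(250), np.int64(274), np.int64(473), np.int64(499))
blue_lid_mid scene 0.93 [284.2 158.9] 412 [ 648.7 -354.7   18. ] bbox (np.int64(273), np.int64(294), np.int64(146), np.int64(171))
blue_lid_mid scene 0.8 [240.5 239. ] 347 [ 499.4 -202.4   18. ] bbox (np.int64(231), np.int64(249), np.int64(224), np.int64(246))
blue_lid_mid scene 0.77 [310.4 179.2] 434 [ 714.7 -287.9   18. ] bbox (np.int64(298), np.int64(319), np.int64(167), np.int64(191))
blue_lid_mid scene 0.64 [269.1 205.2] 354 [ 595.6 -261.4   18. ] bbox (np.int64(261), np
[... 1355 characters left out ...]
 [518.6 406.1  25. ] bbox (np.int64(234), np.int64(255), np.int64(149), np.int64(171))
m_beaker_mid_scene_262_494.npy
m_beaker_mid_top_245_160.npy
m_blue_lid_mid_scene_240_239.npy
m_blue_lid_mid_scene_269_205.npy
m_blue_lid_mid_scene_284_158.npy
m_blue_lid_mid_scene_310_179.npy
m_blue_lid_mid_top_193_434.npy
m_blue_lid_mid_top_217_462.npy
m_blue_lid_mid_top_234_421.npy
m_blue_lid_mid_top_269_401.npy
m_cones_mid_scene_223_443.npy
m_cones_mid_top_295_200.npy
m_jar_mid_scene_237_150.npy
m_jar_mid_top_261_486.npy
m_post_a_mid_scene_244_286.npy
m_post_a_mid_top_246_348.npy
m_shelf_scene_274_325.npy
m_white_lid_mid_scene_259_495.npy
m_white_lid_mid_scene_283_447.npy
m_white_lid_mid_top_227_209.npy
```

```bash
cat >> h.py <<'E'
def rings(L):
    t=np.linspace(0,2*np.pi,60)
    return np.vstack([np.c_[r*np.cos(t),r*np.sin(t),0*t+z] for r,z in L])
LID=rings([(18.5,0),(28,5),(28,10),(8,10),(8,29),(6,34),(3,36)])
JAR=rings([(26,0),(28,50)]);BEAK=rings([(20,0),(24,50)]);SHELF=rings([(130,0),(130,15)]);POST=rings([(16,0),(16,85)])
JARLID=None
def parts(name):
    if name=="LID": return [rings([(18.5,0),(28,5),(28,10)]),rings([(8,10),(8,30),(5,36)])]
    return [globals()[name]]
S=8
def sil(n,name,x,y,z0,yaw=0):
    c,s=np.cos(yaw),np.sin(yaw);R=np.array([[c,-s,0],[s,c,0],[0,0,1]])
    m=np.zeros((480,640),np.uint8)
    for p in parts(name):
        h=cv2.convexHull(proj(n,p@R.T+[x,y,z0]).astype(np.float32))
        cv2.fillPoly(m,[np.round(h*16).astype(np.int32)],255,lineType=cv2.LINE_8,shift=4)
    return m>0
def hullmask(m):
    pts=np.argwhere(m)[:,::-1].astype(np.int32)
    o=np.zeros(m.shape,np.uint8);cv2.fillConvexPoly(o,cv2.convexHull(pts),1);return o>0
def blob(n,im,cond,win,hull=False):
    """cond(hsv)->mask ; win=(r0,r1,c0,c1)"""
    hsv=cv2.cvtColor(im,cv2.COLOR_RGB2HSV).astype(int);m=cond(hsv[...,0],hsv[...,1],hsv[...,2])
    w=np.zeros_like(m);w[win[0]:win[1],win[2]:win[3]]=1;m&=w>0
    k,l,st,_=cv2.connectedComponentsWithStats(m.astype(np.uint8))
    if k<2:return m
    m=l==1+np.argmax(st[1:,4])
    return hullmask(m) if hull else m
def fitc(n,name,m,z0,p0,yaw=0):
    """match silhouette centroid"""
    tgt=np.argwhere(m).mean(0);p=np.array(p0,float)
    for _ in range(8):
        s=np.argwhere(sil(n,name,*p,z0,yaw)).mean(0)
        J=np.array([(proj(n,[p[0]+5,p[1],z0+20])-proj(n,[p[0],p[1],z0+20]))[0][::-1]/5,(proj(n,[p[0],p[1]+5,z0+20])-proj(n,[p[0],p[1],z0+20]))[0][::-1]/5]).T
        p=p+np.linalg.solve(J,tgt-s)
    f=sil(n,name,*p,z0,yaw)
    return p,(f&m).sum()/(f|m).sum()
E
python3 - <<'E'
from h import *
np.set_printoptions(precision=1,suppress=True)
im={n:cv2.imread(f"pics/{n}0.png")[:,:,::-1].copy() for n in("scene","top")}
blue=lambda h,s,v:(h>105)&(h<130)&(s>130)
tc=lambda h,s,v:((h<14)|(h>175))&(s>130)&(v>50)
br=lambda h,s,v:(h<25)&(s>60)&(v<120)
cream=lambda h,s,v:(h>22)&(h<40)&(s>30)&(v>110)
W={"JAR":(blue,0,dict(scene=(220,258,132,168),top=(245,280,468,505)),(517,-420)),
"LID":(blue,0,dict(scene=(257,284,188,220),top=(218,248,410,440)),(590,-260)),
"BEAK":(tc,0,dict(scene=(243,280,480,515),top=(230,260,144,176)),(520,405)),
"SHELF":(cream,0,dict(scene=(220,320,260,390),top=(180,300,255,375)),(580,15))}
for k,(c,z,w,p0) in W.items():
    for n in w:
        m=blob(n,im[n],c,w[n],hull=(k!="LID"))
        p,i=fitc(n,k,m,z,p0);print(k,n,p,round(i,3),m.sum())
for k,w,p0 in(("A",dict(scene=(222,266,278,300),top=(232,262,338,360)),(540,-75)),("B",dict(scene=(245,290,353,375),top=(208,238,270,292)),(610,90))):
    for n in w:
        m=blob(n,im[n],br,w[n],True);p,i=fitc(n,"POST",m,15,p0);print("POST",k,n,p,round(i,3),m.sum())
red=lambda h,s,v:((h<8)|(h>172))&(s>130)
for n,w in dict(scene=(225,247,325,365),top=(262,294,280,320)).items():
    m=blob(n,im[n],red,w);r,c=np.argwhere(m).mean(0);print("mark",n,ray(n,r,c,15),m.sum())
och=lambda h,s,v:(h>10)&(h<28)&(s>120)
for n,w in dict(scene=(210,240,425,462),top=(280,306,183,218)).items():
    m=blob(n,im[n],och,w);ys,xs=np.nonzero(m);
    g=np.array([ray(n,r,c,20) for r,c in zip(ys,xs)])[:,:2];e,v=np.linalg.eigh(np.cov(g.T));print("cones",n,g.mean(0),v[:,1],np.degrees(np.arctan2(v[1,1],v[0,1])),np.sqrt(e*12),m.sum())
    big=cv2.resize(im[n][w[0]-5:w[1]+5,w[2]-5:w[3]+5],None,fx=10,fy=10,interpolation=cv2.INTER_CUBIC);cv2.imwrite(f"pics/cones_{n}.png",big[:,:,::-1])
E
```

```text
JAR scene [ 521.6 -416.3] 0.805 544
JAR top [ 519.7 -419.1] 0.789 426
LID scene [ 592.  -265.3] 0.761 319
LID top [ 589.4 -267.4] 0.743 301
BEAK scene [520.4 406. ] 0.849 482
BEAK top [513.8 397.8] 0.164 62
SHELF scene [557.5  15.6] 0.95 7715
SHELF top [575.8 134.7] 0.058 463
POST A scene [535.1 -70.7] 0.861 428
POST A top [524.8 -72.4] 0.51 128
POST B scene [589.1 101.6] 0.806 429
POST B top [577.4  98.2] 0.556 149
mark scene [455.8  48.8  15. ] 69
mark top [453.6  47.   15. ] 85
cones scene [414.4 293.5] [0.4 0.9] 63.98526654313842 [37.7 58.1] 238
cones top [401.8 291.8] [0.4 0.9] 65.60076621595405 [27.3 61.7] 135
```

View pics/cones_top.png

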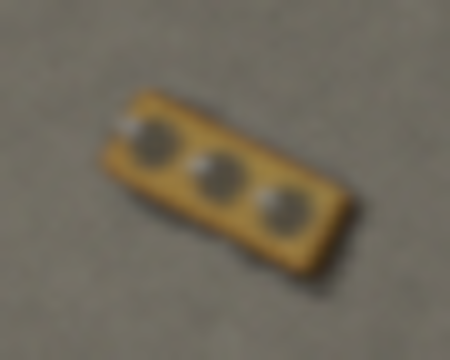

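View pics/cones_scene.png

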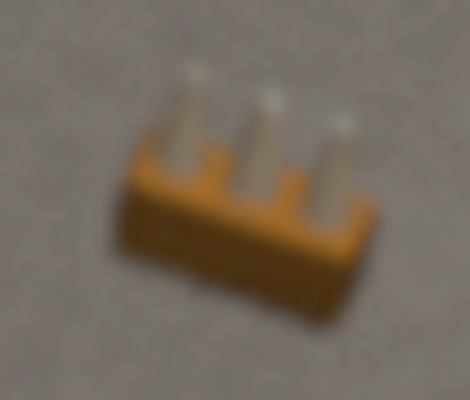

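Run:
```python
from h import *
np.set_printoptions(precision=1,suppress=True)
im={n:cv2.imread(f"pics/{n}0.png")[:,:,::-1].copy() for n in("scene","top")}
for n,rc in dict(scene=[(290,310),(300,400),(245,290),(268,363)],top=[(260,310),(200,250),(220,281),(242,349),(245,161),(222,281)]).items():
    hsv=cv2.cvtColor(im[n],cv2.COLOR_RGB2HSV)
    print(n,[(p,hsv[p].tolist()) for p in rc])
def ov(n,items,crop,f,name):
    r0,r1,c0,c1=crop
    b=cv2.resize(im[n][r0:r1,c0:c1],None,fx=f,fy=f,interpolation=cv2.INTER_CUBIC)[:,:,::-1].copy()
    for k,x,y,z in items:
        for p in parts(k):
            h=cv2.convexHull(proj(n,p+[x,y,z]).astype(np.float32))[:,0]
            h=((h-[c0,r0]+.5)*f-.5).astype(np.int32);cv2.polylines(b,[h],True,(0,0,255),1)
    cv2.imwrite(name,b)
x=np.array([-.957,.29]);y=np.array([-.29,-.957]);c=np.array([560,16.])
it=[("SHELF",*c,0),("POST",*(c+90*y),15),("POST",*(c-90*y),15)]
ov("top",it,(180,300,255,375),5,"pics/sh_top.png");ov("scene",it,(215,325,260,390),5,"pics/sh_scene.png")
```

```text
scene [((290, 310), [32, 53, 178]), ((300, 400), [11, 23, 120]), ((245, 290), [14, 125, 53]), ((268, 363), [16, 125, 51])]
top [((260, 310), [41, 13, 157]), ((200, 250), [21, 37, 111]), ((220, 281), [16, 94, 128]), ((242, 349), [15, 90, 127]), ((245, 161), [10, 132, 141]), ((222, 281), [16, 93, 129])]
```

View pics/sh_top.png

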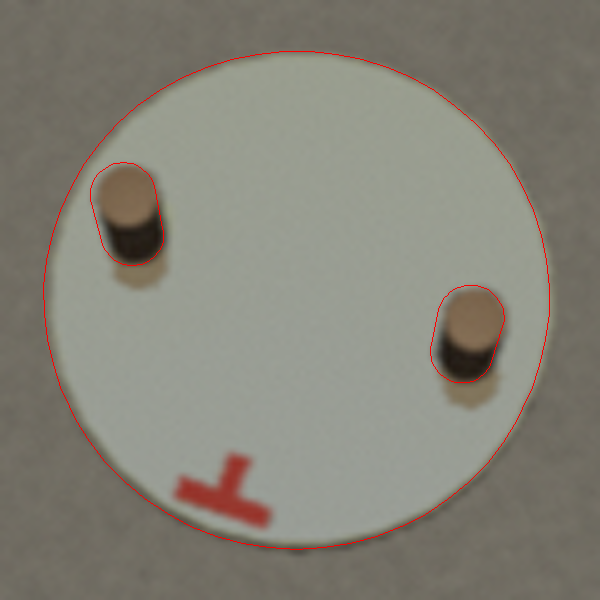

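View pics/sh_scene.png

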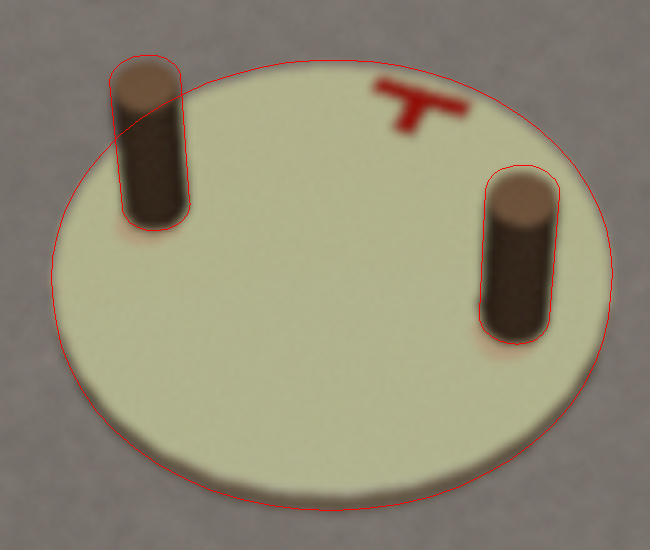

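```bash
cat >> h.py <<'E'
BAR=np.array([[a*12,b*30,c] for a in(-1,1) for b in(-1,1) for c in(0,28)],float)
def ov(im,n,items,crop,f,name):
    r0,r1,c0,c1=crop
    b=cv2.resize(im[r0:r1,c0:c1],None,fx=f,fy=f,interpolation=cv2.INTER_CUBIC)[:,:,::-1].copy()
    for it in items:
        k,x,y,z=it[:4];yaw=np.radians(it[4]) if len(it)>4 else 0
        c,s=np.cos(yaw),np.sin(yaw);R=np.array([[c,-s,0],[s,c,0],[0,0,1]])
        for p in parts(k):
            h=cv2.convexHull(proj(n,p@R.T+[x,y,z]).astype(np.float32))[:,0]
            h=((h-[c0,r0]+.5)*f-.5).astype(np.int32);cv2.polylines(b,[h],True,(0,255,0),1)
    if name: cv2.imwrite(name,b)
    return b
from scipy.spatial.transform import Rotation as Ro
def goal(yaw,R):
    """tool-down rot with tool y at world angle yaw (deg) or +180, nearest to R"""
    best=None
    for a in(yaw,yaw+180):
        a=np.radians(a);y=np.array([np.cos(a),np.sin(a),0]);x=np.array([0,0,-1.])
        G=Ro.from_matrix(np.c_[x,y,np.cross(x,y)]);v=(R.inv()*G).as_rotvec()
        if best is None or np.linalg.norm(v)<np.linalg.norm(best[1]):best=(G,v)
    return best
def plan(pos,yaw):
    s=ctrl.sense();w,x,y,z=s["ee_rot"];R=Ro.from_quat([x,y,z,w])
    G,v=goal(yaw,R);d=np.array(pos)-s["eef_pos"]
    print("t",round(s["time_s"],2),"pos",s["eef_pos"].round(1),"yaw",np.degrees(np.arctan2(*R.as_matrix()[1::-1,1])).round(1),"turn share",(np.degrees(v)/60).round(3))
    print("shift share after turn",(G.inv().apply(d)/150).round(3),"now",(R.inv().apply(d)/150).round(3),"grip",s["grip_width"].round(3),"F",s["force"].round(1),"joints",s["joints"].round(2))
E
python3 - <<'E'
from h import *
im={n:cv2.imread(f"pics/{n}0.png")[:,:,::-1].copy() for n in("scene","top")}
it=[("JAR",521,-418,0),("LID",590.5,-266.5,0),("BEAK",520,406,0),("BAR",404,292,0,-25)]
for n,cr in dict(top=[(245,280,468,505),(216,251,407,444),(228,263,142,179),(276,311,183,220)],scene=[(220,255,132,169),(254,289,186,223),(243,278,478,515),(208,243,426,463)]).items():
    t=[ov(im[n],n,it,c,10,None) for c in cr]
    b=np.vstack([np.hstack(t[:2]),np.hstack(t[2:])]);cv2.imwrite(f"pics/ov_{n}.png",b)
plan([521,-418,200],73.1)
E
```

```text
t 0.9 pos [ 173.  -495.7  231.3] yaw -70.8 turn share [0.602 0.    0.   ]Traceback (most recent call last):
  File "<stdin>", line 7, in <module>
  File "h.py", line 78, in plan
    print("shift share after turn",(G.inv().apply(d)/150).round(3),"now",(R.inv().apply(d)/150).round(3),"grip",s["grip_width"].round(3),"F",s["force"].round(1),"joints",s["joints"].round(2))
                                                                                                                ^^^^^^^^^^^^^^^^^^^^^
AttributeError: 'float' object has no attribute 'round'
```

View pics/ov_top.png

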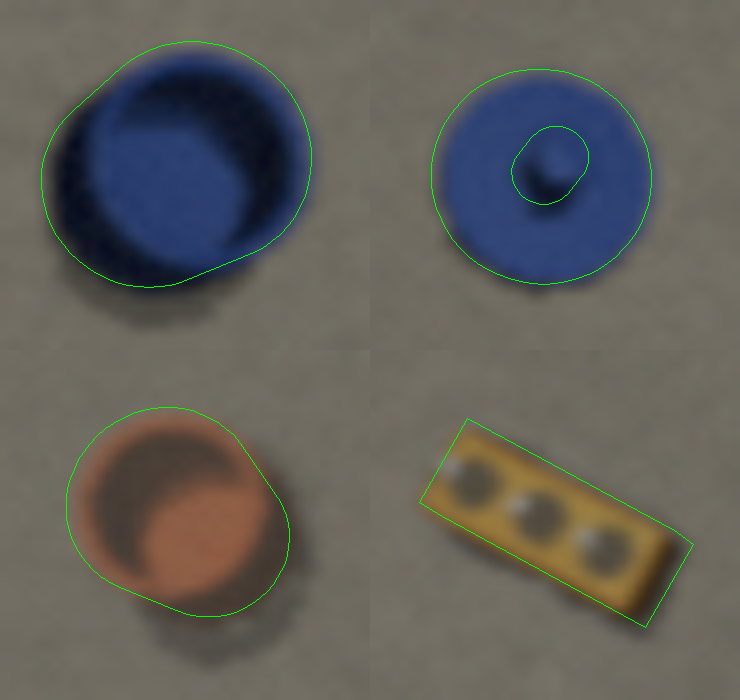

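View pics/ov_scene.png

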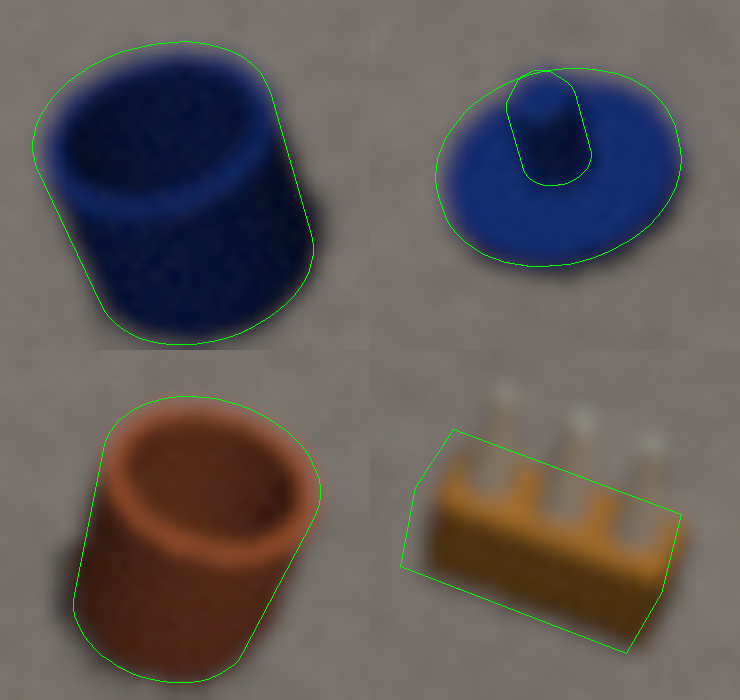

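```bash
sed -i 's/s\["grip_width"\].round(3)/round(float(s["grip_width"]),3)/' h.py
python3 - <<'E'
from h import *
plan([520,-418,120],73.1)
E
```

```text
t 0.9 pos [ 173.  -495.7  231.3] yaw -70.8 turn share [0.602 0.    0.   ]
shift share after turn [ 0.742 -1.168 -2.063] now [ 0.742  0.273 -2.355] grip 1.003 F [-0.4  0.2  0.7] joints [-1.46  0.31  1.5  -0.    1.33 -0.22]
```

Emit:
{"op": "move_arm", "data": {"targets": [[[1,0,0,0,0.12,0,0],[1,0,0,0,0.12,0,0],[1,0,0,0,0.12,0,0],[1,0,0,0,0.12,0,0],[1,0,0,0,0.12,0,0]]], "force": 40}}

```text
time_s: 1.4
eef_pos: [173.0, -495.7, 231.3]
ee_rot: [-0.105, 0.699, -0.105, -0.699]
force: [-0.2, 0.5, -1.2]
grip_width: 1.003
```

Run:
```python
from h import *
plan([520,-418,120],73.1)
```

```text
t 1.4 pos [ 173.  -495.7  231.3] yaw -107.1 turn share [-0.003 -0.     0.   ]
shift share after turn [ 0.742 -1.168 -2.063] now [ 0.742 -1.174 -2.06 ] grip 1.003 F [-0.2  0.5 -1.2] joints [-1.46  0.31  1.5   0.    1.33  0.41]
```

Emit:
{"op": "move_arm", "data": {"targets": [[[1,0,-0.146,-0.258,0,0,0],[1,0,-0.146,-0.258,0,0,0],[1,0,-0.146,-0.258,0,0,0],[1,0,-0.146,-0.258,0,0,0],[1,0,-0.146,-0.258,0,0,0]]]}}

```text
time_s: 1.9
eef_pos: [391.6, -446.0, 231.4]
ee_rot: [-0.103, 0.7, -0.103, -0.7]
force: [-0.4, -0.8, 0.3]
grip_width: 1.005
```

Emit:
{"op": "move_arm", "data": {"targets": [[[1,0,-0.146,-0.258,0,0,0],[1,0.1,-0.146,-0.258,0,0,0],[1,0.1,-0.146,-0.258,0,0,0],[1,0.2,0,0,0,0,0],[1,0.2,0,0,0,0,0]]]}}

```text
time_s: 2.4
eef_pos: [521.2, -416.4, 139.9]
ee_rot: [-0.102, 0.7, -0.102, -0.7]
force: [0.3, -0.2, -0.4]
grip_width: 1.003
```

Run:
```python
from h import *
plan([520,-418,10],73.1)
```

```text
t 2.4 pos [ 521.2 -416.4  139.9] yaw -106.6 turn share [ 0.004 -0.    -0.   ]
shift share after turn [0.866 0.012 0.004] now [0.866 0.012 0.005] grip 1.003 F [ 0.3 -0.2 -0.4] joints [-0.85  0.7   1.13 -0.    1.31  1.01]
```

Emit:
{"op": "move_arm", "data": {"targets": [[[1,0.2,0.012,0.005,0,0,0],[1,0.2,0,0,0,0,0],[1,0.2,0,0,0,0,0],[1,0.16,0,0,0,0,0],[1,0.1,0,0,0,0,0]]]}}

```text
time_s: 2.9
eef_pos: [518.2, -418.1, 10.1]
ee_rot: [0.104, -0.699, 0.102, 0.7]
force: [0.6, 0.1, -0.7]
grip_width: 1.002
```

Emit:
{"op": "move_arm", "data": {"targets": [[[0,0,0,0,0,0,0],[0,0,0,0,0,0,0],[0,0,0,0,0,0,0],[0,0,0,0,0,0,0],[0,0,0,0,0,0,0]]], "force": 40}}

```text
time_s: 3.4
eef_pos: [519.3, -419.3, 13.8]
ee_rot: [-0.102, 0.7, -0.104, -0.699]
force: [-0.8, 0.2, 7.0]
grip_width: 0.65
```

Run:
```python
from h import *
plan([520,-418,150],73.1)
for n in("scene","top"):
    im=ctrl.capture(n);cv2.imwrite(f"pics/g1{n}.png",im[:,:,::-1])
```

```text
t 3.4 pos [ 519.3 -419.3   13.8] yaw -106.8 turn share [ 0.002 -0.002 -0.001]
shift share after turn [-0.908 -0.01  -0.002] now [-0.908 -0.009 -0.004] grip 0.65 F [-0.8  0.2  7. ] joints [-0.85  0.84  1.23  0.    1.07  1.01]
```

View pics/g1scene.png

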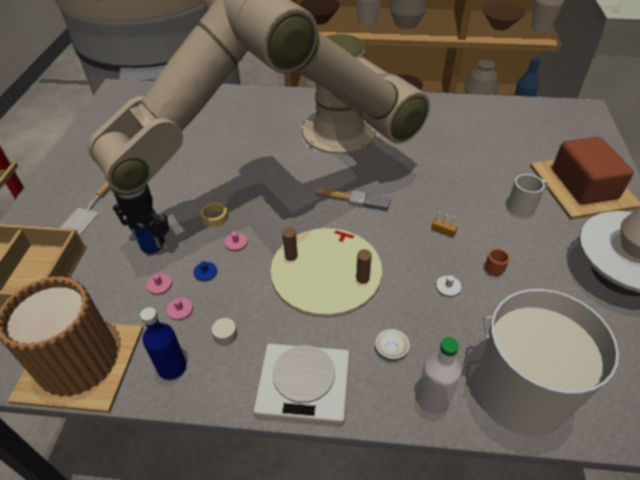

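Emit:
{"op": "move_arm", "data": {"targets": [[[0,-0.1,0,0,0,0,0],[0,-0.2,0,0,0,0,0],[0,-0.2,0,0,0,0,0],[0,-0.2,0,0,0,0,0],[0,-0.2,0,0,0,0,0]]]}}

```text
time_s: 4.0
eef_pos: [518.5, -418.5, 149.3]
ee_rot: [0.103, -0.7, 0.103, 0.7]
force: [0.7, -0.2, -2.0]
grip_width: 0.649
```

Emit:
{"op": "move_arm", "data": {"targets": [[[0,0,0,0,0,0,0],[0,0,0,0,0,0,0]]]}}

```text
time_s: 4.2
eef_pos: [518.6, -418.6, 147.5]
ee_rot: [-0.103, 0.7, -0.103, -0.7]
force: [-0.7, -0.4, -1.9]
grip_width: 0.65
```

```bash
cat > look.py <<'E'
from h import *
import sys
def look(tag,pts,items=(),hw=45,f=8):
    """crop both cameras around world pt, draw items & TCP"""
    t=[]
    for n in("scene","top"):
        im=ctrl.capture(n);c,r=proj(n,pts)[0].astype(int)
        r0=min(max(r-hw,0),480-2*hw);c0=min(max(c-hw,0),640-2*hw)
        b=ov(im,n,items,(r0,r0+2*hw,c0,c0+2*hw),400//(2*hw),None)
        F=400//(2*hw);q=proj(n,ctrl.sense()["eef_pos"])[0]
        cv2.circle(b,tuple(int(v) for v in ((q-[c0,r0]+.5)*F)),3,(0,0,255),-1)
        t.append(b)
    cv2.imwrite(f"pics/{tag}.png",np.hstack(t))
E
python3 - <<'E'
from look import *
s=ctrl.sense();p=s["eef_pos"]
plan([560,15,170],73.1)
look("lift1",p,[("JAR",p[0],p[1],p[2]-14)])
E
```

```text
t 4.2 pos [ 518.6 -418.6  147.5] yaw -106.8 turn share [ 0.002 -0.    -0.   ]
shift share after turn [-0.15  -2.846  0.576] now [-0.15  -2.847  0.569] grip 0.65 F [-0.7 -0.4 -1.9] joints [-0.85  0.69  1.13 -0.    1.32  1.01]
```

View pics/lift1.png

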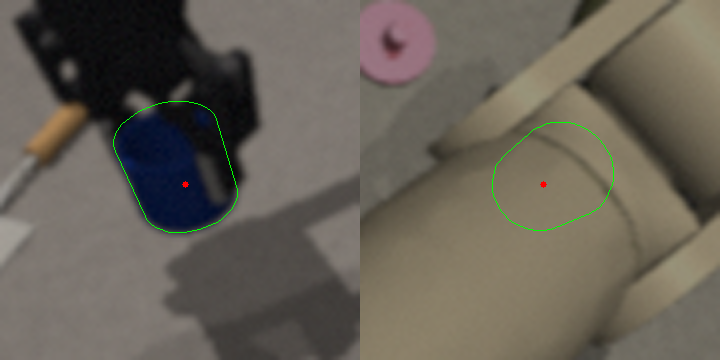

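Emit:
{"op": "move_arm", "data": {"targets": [[[0,-0.06,-0.285,0.057,0,0,0],[0,-0.06,-0.285,0.057,0,0,0],[0,-0.03,-0.285,0.057,0,0,0],[0,0,-0.285,0.057,0,0,0],[0,0,-0.285,0.057,0,0,0]]]}}

```text
time_s: 4.8
eef_pos: [538.9, -199.7, 168.7]
ee_rot: [0.103, -0.699, 0.103, 0.7]
force: [0.3, 0.0, -1.9]
grip_width: 0.65
```

Emit:
{"op": "move_arm", "data": {"targets": [[[0,0,-0.285,0.057,0,0,0],[0,0,-0.285,0.057,0,0,0],[0,0,-0.285,0.057,0,0,0],[0,0,-0.285,0.057,0,0,0],[0,0,-0.285,0.057,0,0,0]]]}}

```text
time_s: 5.3
eef_pos: [559.5, 17.1, 168.6]
ee_rot: [0.103, -0.699, 0.103, 0.7]
force: [1.1, -0.5, -2.3]
grip_width: 0.653
```

Emit:
{"op": "move_arm", "data": {"targets": [[[0,0,0,0,0,0,0],[0,0,0,0,0,0,0]]]}}

```text
time_s: 5.5
eef_pos: [559.6, 15.9, 168.7]
ee_rot: [0.102, -0.699, 0.103, 0.7]
force: [0.2, -0.2, -2.4]
grip_width: 0.65
```

Run:
```python
from look import *
s=ctrl.sense();p=s["eef_pos"]
plan([560,15,34],73.1)
look("ab1",p,[("JAR",p[0],p[1],p[2]-14)],hw=66)
```

```text
t 5.5 pos [559.6  15.9 168.7] yaw -106.7 turn share [ 0.004  0.002 -0.001]
shift share after turn [ 0.898  0.005 -0.004] now [ 0.898  0.005 -0.006] grip 0.65 F [ 0.2 -0.2 -2.4] joints [-0.18  0.44  1.48 -0.    1.22  1.68]
```

View pics/ab1.png

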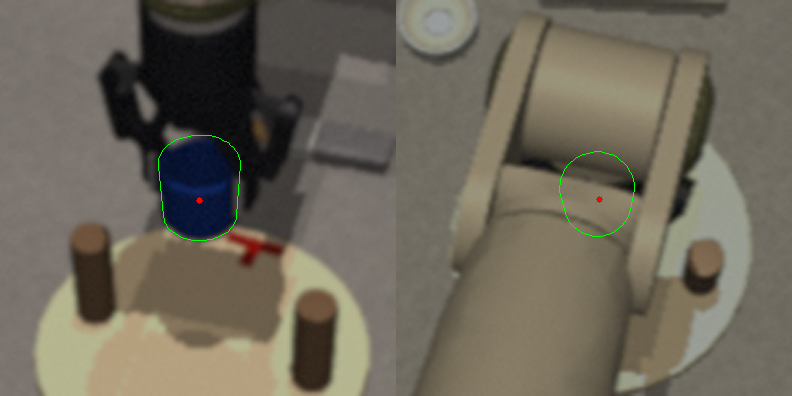

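Emit:
{"op": "move_arm", "data": {"targets": [[[0,0.2,0.003,-0.006,0,0,0],[0,0.2,0,0,0,0,0],[0,0.2,0,0,0,0,0],[0,0.2,0,0,0,0,0],[0,0.1,0,0,0,0,0]]]}}

```text
time_s: 6.1
eef_pos: [559.5, 13.3, 32.0]
ee_rot: [0.104, -0.698, 0.104, 0.701]
force: [-0.4, -0.3, -1.8]
grip_width: 0.65
```

Emit:
{"op": "move_arm", "data": {"targets": [[[0,0,0,0,0,0,0],[0,0.013,0,0,0,0,0],[0,0.013,0,0,0,0,0],[0,0,0,0,0,0,0]]]}}

```text
time_s: 6.5
eef_pos: [561.2, 14.3, 31.5]
ee_rot: [-0.103, 0.7, -0.103, -0.699]
force: [0.4, -0.5, -0.2]
grip_width: 0.654
```

Emit:
{"op": "move_arm", "data": {"targets": [[[0,0.013,0,0,0,0,0],[0,0.007,0,0,0,0,0],[0,0,0,0,0,0,0]]]}}

```text
time_s: 6.8
eef_pos: [561.1, 14.5, 28.8]
ee_rot: [-0.103, 0.7, -0.103, -0.699]
force: [-2.9, 0.0, 6.3]
grip_width: 0.652
```

Emit:
{"op": "move_arm", "data": {"targets": [[[0.8,0,0,0,0,0,0],[0.8,0,0,0,0,0,0],[0.9,0,0,0,0,0,0],[0.9,0,0,0,0,0,0]]]}}

```text
time_s: 7.2
eef_pos: [560.9, 14.6, 27.8]
ee_rot: [0.103, -0.7, 0.103, 0.7]
force: [0.6, 0.3, -0.2]
grip_width: 0.897
```

Run:
```python
from look import *
s=ctrl.sense();p=s["eef_pos"]
plan([560,15,170],73.1)
look("pl1",p,[("JAR",560,15,15)],hw=66)
```

```text
t 7.2 pos [560.9  14.6  27.8] yaw -106.8 turn share [ 0.002  0.    -0.   ]
shift share after turn [-0.948 -0.001  0.006] now [-0.948 -0.001  0.006] grip 0.897 F [ 0.6  0.3 -0.2] joints [-0.18  0.63  1.6   0.    0.91  1.68]
```

View pics/pl1.png

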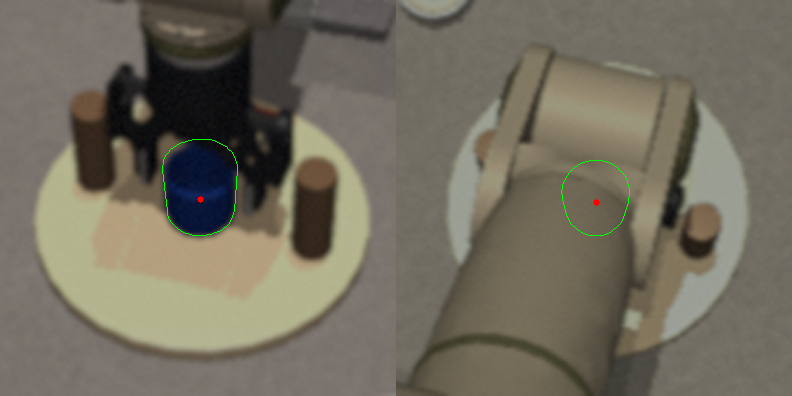

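Emit:
{"op": "move_arm", "data": {"targets": [[[0.9,-0.1,0,0,0,0,0],[0.9,-0.2,0,0,0,0,0],[0.9,-0.3,0,0,0,0,0],[0.9,-0.3,0,0,0,0,0],[0.9,0,0,0,0,0,0]]]}}

```text
time_s: 7.8
eef_pos: [563.4, 14.2, 168.9]
ee_rot: [-0.103, 0.703, -0.103, -0.696]
force: [0.7, -0.1, -0.3]
grip_width: 0.899
```

Run:
```python
from look import *
plan([590.5,-265.5,120],73.1)
```

```text
t 7.8 pos [563.4  14.2 168.9] yaw -106.7 turn share [ 0.003 -0.01   0.001]
shift share after turn [ 0.326  1.732 -0.715] now [ 0.332  1.734 -0.707] grip 0.899 F [ 0.7 -0.1 -0.3] joints [-0.18  0.44  1.48  0.    1.21  1.68]
```

Emit:
{"op": "move_arm", "data": {"targets": [[[0.5,0,0.289,-0.118,0,-0.01,0],[0.5,0,0.289,-0.118,0,0,0],[0.5,0,0.289,-0.118,0,0,0],[0.5,0,0.289,-0.118,0,0,0],[0.5,0,0.289,-0.118,0,0,0]]]}}

```text
time_s: 8.3
eef_pos: [582.8, -220.3, 161.4]
ee_rot: [0.104, -0.696, 0.102, 0.703]
force: [0.4, 1.0, 0.6]
grip_width: 0.501
```

Emit:
{"op": "move_arm", "data": {"targets": [[[0.5,0,0.289,-0.118,0,0,0],[0.5,0.2,0,0,0,0,0],[0.5,0.2,0,0,0,0,0],[0.5,0,0,0,0,0,0]]]}}

```text
time_s: 8.7
eef_pos: [584.8, -263.9, 97.1]
ee_rot: [0.105, -0.693, 0.101, 0.706]
force: [-0.2, -0.5, -0.1]
grip_width: 0.502
```

Run:
```python
from look import *
plan([590.5,-265.5,30],73.1)
look("l1",[590,-265,50],[("LID",590.5,-265.5,0)])
```

```text
t 8.7 pos [ 584.8 -263.9   97.1] yaw -106.8 turn share [0.002 0.018 0.003]
shift share after turn [ 0.447 -0.001 -0.039] now [ 0.446  0.001 -0.048] grip 0.502 F [-0.2 -0.5 -0.1] joints [-0.6   0.7   1.26 -0.    1.21  1.26]
```

View pics/l1.png

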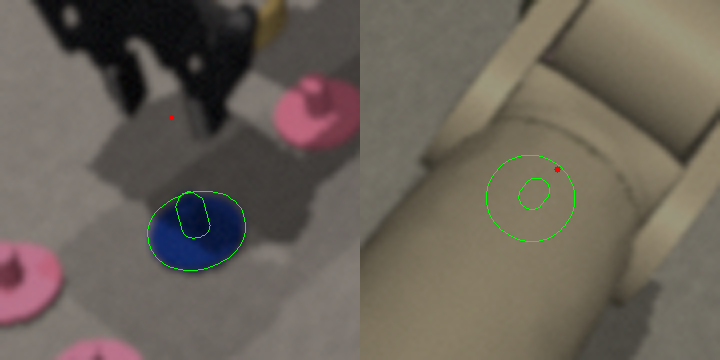

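Emit:
{"op": "move_arm", "data": {"targets": [[[0.5,0,0.004,-0.042,0.002,0.018,0.003],[0.5,0.2,0,0,0,0,0],[0.5,0.2,0,0,0,0,0],[0.5,0.1,0,0,0,0,0],[0.35,0,0,0,0,0,0]]]}}

```text
time_s: 9.3
eef_pos: [593.1, -267.3, 26.0]
ee_rot: [-0.102, 0.702, -0.105, -0.697]
force: [0.3, -0.5, -0.4]
grip_width: 0.358
```

Emit:
{"op": "move_arm", "data": {"targets": [[[0.35,0,0,0,0,0,0],[0.35,0,0,0,0,0,0]]]}}

```text
time_s: 9.5
eef_pos: [594.3, -268.3, 28.9]
ee_rot: [-0.102, 0.703, -0.106, -0.696]
force: [-0.6, -0.9, 0.2]
grip_width: 0.353
```

Run:
```python
from look import *
plan([591,-264.5,15],73.1)
look("l2",[590,-265,50],[("LID",591,-264.5,0)])
```

```text
t 9.5 pos [ 594.3 -268.3   28.9] yaw -106.9 turn share [ 0.    -0.011 -0.004]
shift share after turn [ 0.093 -0.018  0.028] now [ 0.092 -0.018  0.029] grip 0.353 F [-0.6 -0.9  0.2] joints [-0.6   0.78  1.29 -0.    1.05  1.26]
```

View pics/l2.png

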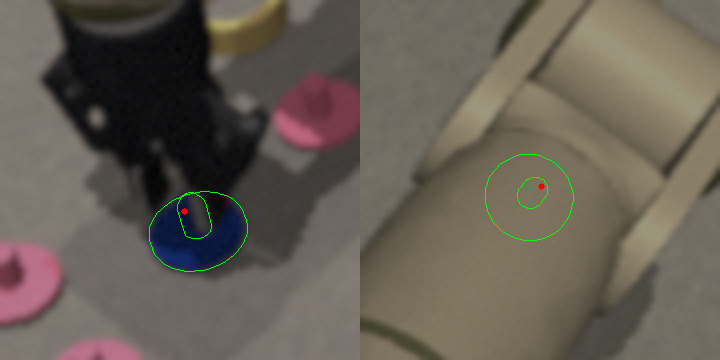

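Emit:
{"op": "move_arm", "data": {"targets": [[[0.35,0,-0.015,0.02,0,-0.006,-0.003],[0.35,0.06,0,0,0,0,0],[0.35,0.03,0,0,0,0,0],[0.35,0,0,0,0,0,0],[0.35,0,0,0,0,0,0]]]}}

```text
time_s: 10.1
eef_pos: [591.1, -264.7, 13.1]
ee_rot: [-0.104, 0.7, -0.104, -0.699]
force: [0.5, -0.7, 0.2]
grip_width: 0.352
```

Run:
```python
from look import *
plan([591,-264.5,15],73.1)
look("l3",[590,-265,30],[("LID",591,-264.5,0)],hw=22)
```

```text
t 10.1 pos [ 591.1 -264.7   13.1] yaw -106.9 turn share [ 0.    -0.002  0.   ]
shift share after turn [-0.012 -0.001  0.001] now [-0.012 -0.001  0.001] grip 0.352 F [ 0.5 -0.7  0.2] joints [-0.6   0.8   1.31  0.    1.03  1.26]
```

View pics/l3.png

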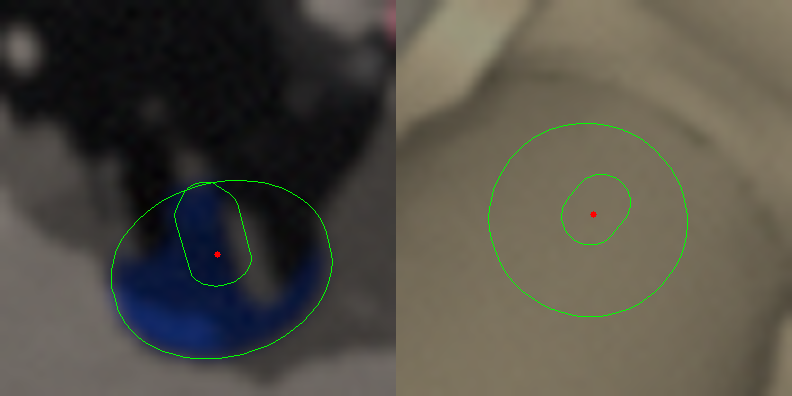

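Emit:
{"op": "move_arm", "data": {"targets": [[[0,0,0,0,0,0,0],[0,0,0,0,0,0,0],[0,0,0,0,0,0,0],[0,0,0,0,0,0,0]]], "force": 40}}

```text
time_s: 10.6
eef_pos: [591.4, -264.9, 13.7]
ee_rot: [-0.104, 0.7, -0.104, -0.698]
force: [0.6, -0.4, 2.8]
grip_width: 0.172
```

Emit:
{"op": "move_arm", "data": {"targets": [[[0,-0.05,0,0,0,0,0],[0,-0.15,0,0,0,0,0],[0,-0.25,0,0,0,0,0],[0,-0.25,0,0,0,0,0],[0,-0.25,0,0,0,0,0]]]}}

```text
time_s: 11.1
eef_pos: [590.6, -264.4, 157.6]
ee_rot: [-0.104, 0.7, -0.104, -0.699]
force: [0.6, -0.0, -0.4]
grip_width: 0.171
```

Emit:
{"op": "move_arm", "data": {"targets": [[[0,0,0,0,0,0,0],[0,0,0,0,0,0,0],[0,0,0,0,0,0,0]]]}}

```text
time_s: 11.4
eef_pos: [590.2, -264.2, 154.4]
ee_rot: [0.104, -0.699, 0.103, 0.7]
force: [-0.7, 0.5, 0.1]
grip_width: 0.173
```

Run:
```python
from look import *
p=ctrl.sense()["eef_pos"]
plan([560,15,170],73.1)
look("l4",p,[("LID",p[0],p[1],p[2]-13)],hw=44)
```

```text
t 11.4 pos [ 590.2 -264.2  154.4] yaw -106.9 turn share [0.    0.001 0.001]
shift share after turn [-0.104 -1.722  0.734] now [-0.102 -1.723  0.734] grip 0.173 F [-0.7  0.5  0.1] joints [-0.6   0.64  1.2   0.    1.3   1.26]
```

View pics/l4.png

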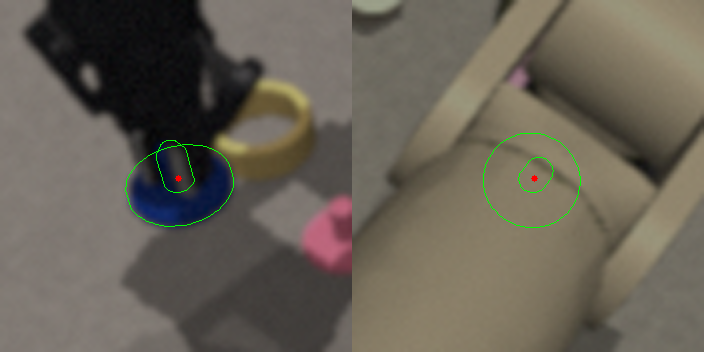

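Run:
```python
from look import *
np.set_printoptions(precision=1,suppress=True)
look("j1",[560,15,40],[("JAR",560,15,15)],hw=30)
blue=lambda h,s,v:(h>105)&(h<130)&(s>110)
for n,w in dict(scene=(235,295,295,352),top=(210,265,285,340)).items():
    im=ctrl.capture(n);m=blob(n,im,blue,w,True);p,i=fitc(n,"JAR",m,15,(560,15));print(n,p,i,m.sum())
```

```text
scene [562.4  14.8] 0.7696551724137931 558
top [561.1  12.6] 0.7805383022774327 377
```

View pics/j1.png

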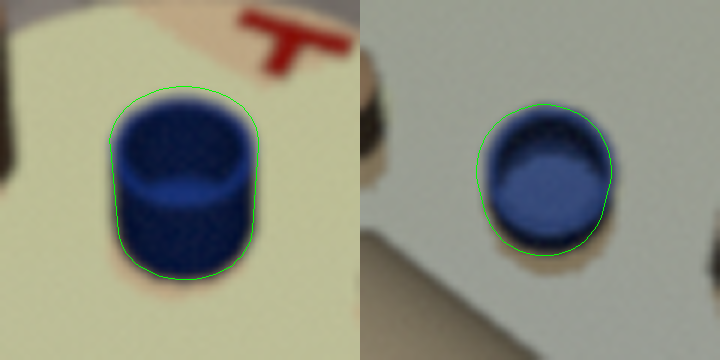

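Emit:
{"op": "move_arm", "data": {"targets": [[[0,-0.1,-0.287,0.122,0,0,0],[0,0,-0.287,0.122,0,0,0],[0,0,-0.287,0.122,0,0,0],[0,0,-0.287,0.122,0,0,0],[0,0,-0.287,0.122,0,0,0]]]}}

```text
time_s: 12.2
eef_pos: [565.2, -30.3, 170.7]
ee_rot: [-0.104, 0.7, -0.104, -0.699]
force: [0.8, 0.6, -0.4]
grip_width: 0.17
```

Emit:
{"op": "move_arm", "data": {"targets": [[[0,0,-0.287,0.118,0,0,0],[0,0,0,0,0,0,0],[0,0,0,0,0,0,0]]]}}

```text
time_s: 12.5
eef_pos: [561.3, 14.9, 170.7]
ee_rot: [-0.103, 0.7, -0.103, -0.699]
force: [-0.2, -0.8, -1.1]
grip_width: 0.171
```

Run:
```python
from look import *
plan([561.7,14.8,80],73.1)
```

```text
t 12.5 pos [561.3  14.9 170.7] yaw -106.8 turn share [ 0.002 -0.002 -0.   ]
shift share after turn [ 0.605 -0.    -0.003] now [ 0.605 -0.    -0.001] grip 0.171 F [-0.2 -0.8 -1.1] joints [-0.18  0.44  1.47 -0.    1.22  1.68]
```

Emit:
{"op": "move_arm", "data": {"targets": [[[0,0.15,0,0,0,0,0],[0,0.2,0,0,0,0,0],[0,0.15,0,0,0,0,0],[0,0.08,0,0,0,0,0],[0,0,0,0,0,0,0]]]}}

```text
time_s: 13.0
eef_pos: [561.0, 13.3, 82.4]
ee_rot: [0.104, -0.699, 0.104, 0.7]
force: [-0.9, 0.4, -1.1]
grip_width: 0.169
```

Emit:
{"op": "move_arm", "data": {"targets": [[[0,0,0,0,0,0,0],[0,0,0,0,0,0,0],[0,0,0,0,0,0,0]]]}}

```text
time_s: 13.3
eef_pos: [562.0, 14.1, 84.6]
ee_rot: [-0.104, 0.701, -0.104, -0.698]
force: [-0.3, 0.9, -0.1]
grip_width: 0.174
```

Run:
```python
from look import *
plan([561.7,14.8,73],73.1)
p=ctrl.sense()["eef_pos"]
look("ls1",[560,15,60],[("JAR",561,14.5,15),("LID",p[0],p[1],p[2]-13.5)],hw=33)
```

```text
t 13.3 pos [562.   14.1  84.6] yaw -106.9 turn share [ 0.    -0.004  0.   ]
shift share after turn [ 0.078 -0.004  0.003] now [ 0.078 -0.004  0.004] grip 0.174 F [-0.3  0.9 -0.1] joints [-0.18  0.54  1.56 -0.    1.03  1.68]
```

View pics/ls1.png

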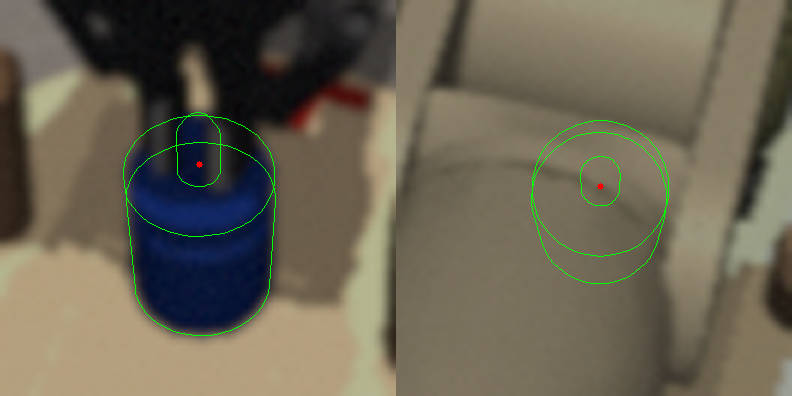

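Lid hangs centred over the jar with a narrow gap. Lowering it now.

Emit:
{"op": "move_arm", "data": {"targets": [[[0,0.03,0,0,0,0,0],[0,0.025,0,0,0,0,0],[0,0.01,0,0,0,0,0],[0,0,0,0,0,0,0],[0,0,0,0,0,0,0]]]}}

```text
time_s: 13.9
eef_pos: [561.5, 14.2, 73.8]
ee_rot: [-0.104, 0.7, -0.104, -0.699]
force: [0.6, 0.5, -1.4]
grip_width: 0.173
```

Emit:
{"op": "move_arm", "data": {"targets": [[[0,0.01,0,0,0,0,0],[0,0.005,0,0,0,0,0],[0,0,0,0,0,0,0]]]}}

```text
time_s: 14.2
eef_pos: [562.0, 14.2, 73.7]
ee_rot: [-0.103, 0.701, -0.104, -0.698]
force: [-6.8, 0.3, 17.7]
grip_width: 0.169
```

Run:
```python
from look import *
plan([561.7,14.8,73],73.1)
p=ctrl.sense()["eef_pos"]
look("ls2",[560,15,60],[("JAR",561,14.5,15),("LID",p[0],p[1],60)],hw=33)
```

```text
t 14.2 pos [562.   14.2  73.7] yaw -106.9 turn share [ 0.001 -0.004 -0.   ]
shift share after turn [ 0.004 -0.004  0.003] now [ 0.004 -0.004  0.003] grip 0.169 F [-6.8  0.3 17.7] joints [-0.18  0.56  1.57 -0.    1.01  1.68]
```

View pics/ls2.png

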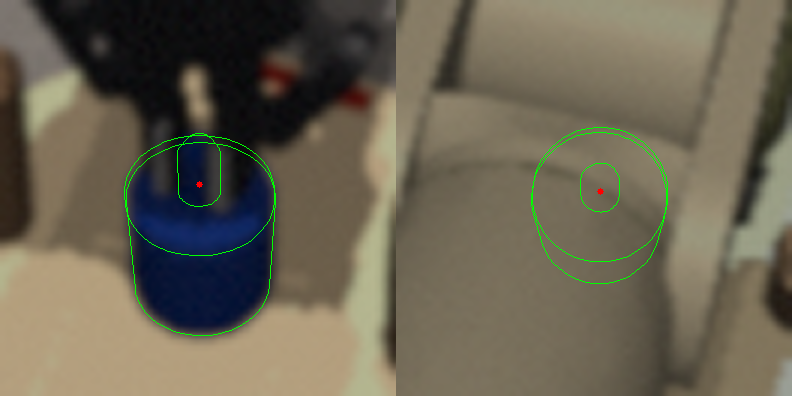

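Seated: 17.7 N contact, TCP at the expected height and no gap in the scene view. I'll back off slightly and release.

Emit:
{"op": "move_arm", "data": {"targets": [[[0,-0.012,0,0,0,0,0],[0.35,0,0,0,0,0,0],[0.35,0,0,0,0,0,0],[0.35,0,0,0,0,0,0]]]}}

```text
time_s: 14.7
eef_pos: [561.4, 14.2, 73.1]
ee_rot: [-0.104, 0.7, -0.104, -0.699]
force: [0.6, 0.5, -0.5]
grip_width: 0.353
```

Emit:
{"op": "move_arm", "data": {"targets": [[[0.35,-0.1,0,0,0,0,0],[0.35,-0.2,0,0,0,0,0],[0.35,-0.3,0,0,0,0,0],[0.6,-0.1,0,0,0,0,0],[1,0,0,0,0,0,0]]]}}

```text
time_s: 15.2
eef_pos: [562.3, 14.1, 180.7]
ee_rot: [-0.104, 0.702, -0.104, -0.697]
force: [0.2, 0.1, -0.7]
grip_width: 0.674
```

Run:
```python
from look import *
plan([520,405,150],73.1)
look("ls3",[560,15,60],[("JAR",561,14.5,15),("LID",562,14.2,60)],hw=33)
```

```text
t 15.2 pos [562.3  14.1 180.7] yaw -106.9 turn share [ 0.    -0.006  0.   ]
shift share after turn [ 0.204 -2.411  1.027] now [ 0.199 -2.412  1.028] grip 0.674 F [ 0.2  0.1 -0.7] joints [-0.18  0.43  1.46 -0.    1.24  1.68]
```

View pics/ls3.png

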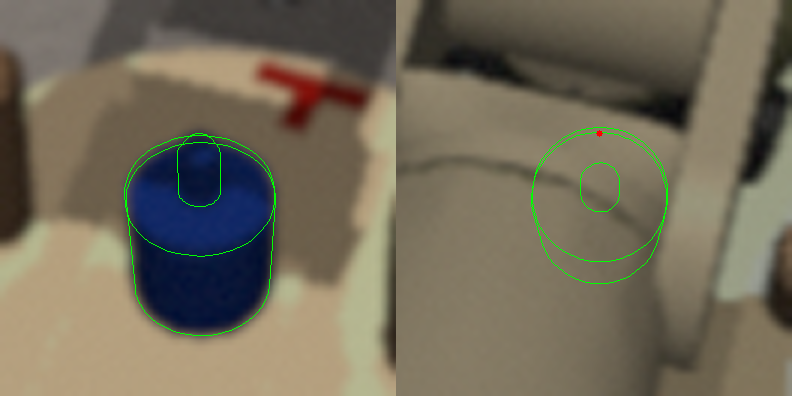

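Emit:
{"op": "move_arm", "data": {"targets": [[[1,0,-0.302,0.129,0,0,0],[1,0,-0.302,0.129,0,0,0],[1,0,-0.302,0.129,0,0,0],[1,0,-0.302,0.129,0,0,0],[1,0,-0.302,0.129,0,0,0]]]}}

```text
time_s: 15.8
eef_pos: [533.4, 260.9, 176.3]
ee_rot: [0.103, -0.699, 0.104, 0.7]
force: [0.8, -1.1, 0.2]
grip_width: 0.997
```

Emit:
{"op": "move_arm", "data": {"targets": [[[1,0,-0.302,0.129,0,0,0],[1,0.1,-0.302,0.129,0,0,0],[1,0.2,-0.302,0.129,0,0,0],[1,0.2,0,0,0,0,0],[1,0,0,0,0,0,0]]]}}

```text
time_s: 16.3
eef_pos: [516.4, 397.5, 101.2]
ee_rot: [0.101, -0.697, 0.106, 0.702]
force: [0.1, -0.3, -0.2]
grip_width: 0.996
```

Run:
```python
from look import *
plan([520,405,15],73.1)
look("b1",[520,405,40],[("BEAK",520,405,0)])
```

```text
t 16.3 pos [516.4 397.5 101.2] yaw -106.8 turn share [ 0.002  0.006 -0.008]
shift share after turn [ 0.574 -0.054 -0.008] now [ 0.574 -0.059 -0.012] grip 0.996 F [ 0.1 -0.3 -0.2] joints [ 0.48  0.71  1.22 -0.    1.22  2.34]
```

View pics/b1.png

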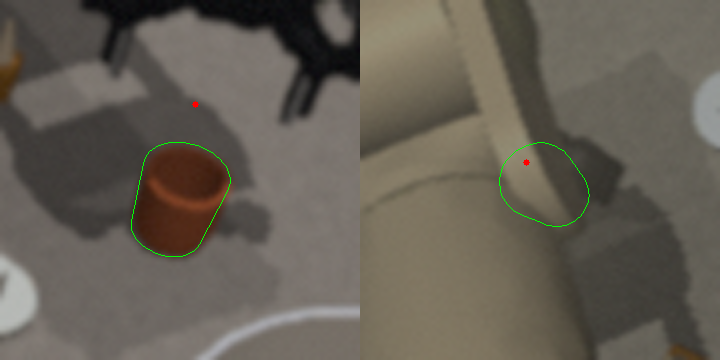

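Emit:
{"op": "move_arm", "data": {"targets": [[[1,0,-0.045,-0.008,0,0,0],[1,0,0,0,0,0,0],[1,0,0,0,0,0,0]]]}}

```text
time_s: 16.7
eef_pos: [523.1, 404.0, 108.6]
ee_rot: [-0.104, 0.701, -0.104, -0.698]
force: [0.1, -0.4, -0.1]
grip_width: 0.997
```

Run:
```python
from look import *
plan([520,405,16],73.1)
```

```text
t 16.7 pos [523.1 404.  108.6] yaw -106.9 turn share [-0.    -0.003  0.001]
shift share after turn [ 0.617 -0.     0.022] now [0.617 0.001 0.024] grip 0.997 F [ 0.1 -0.4 -0.1] joints [ 0.48  0.72  1.19 -0.    1.23  2.35]
```

Emit:
{"op": "move_arm", "data": {"targets": [[[1,0.15,0,0.014,0,0,0],[1,0.17,0,0,0,0,0],[1,0.17,0,0,0,0,0],[1,0.12,0,0,0,0,0],[1,0,0,0,0,0,0]]]}}

```text
time_s: 17.2
eef_pos: [519.7, 403.8, 13.9]
ee_rot: [0.103, -0.699, 0.105, 0.7]
force: [-0.8, -0.2, 0.1]
grip_width: 1.0
```

Emit:
{"op": "move_arm", "data": {"targets": [[[0,0,0,0,0,0,0],[0,0,0,0,0,0,0],[0,0,0,0,0,0,0],[0,0,0,0,0,0,0],[0,0,0,0,0,0,0]]]}}

```text
time_s: 17.7
eef_pos: [521.5, 405.1, 17.9]
ee_rot: [-0.104, 0.701, -0.103, -0.698]
force: [-1.2, -0.5, 6.4]
grip_width: 0.554
```

Run:
```python
from look import *
plan([520,405,16],73.1)
look("b2",[520,405,40],[("BEAK",520,405,0)])
```

```text
t 17.7 pos [521.5 405.1  17.9] yaw -106.9 turn share [ 0.    -0.004  0.002]
shift share after turn [0.012 0.003 0.009] now [0.012 0.003 0.009] grip 0.554 F [-1.2 -0.5  6.4] joints [ 0.48  0.82  1.26 -0.    1.06  2.35]
```

View pics/b2.png

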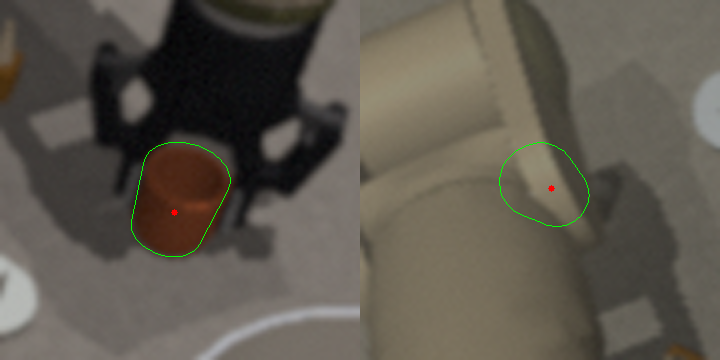

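Emit:
{"op": "move_arm", "data": {"targets": [[[0,-0.1,0,0,0,0,0],[0,-0.2,0,0,0,0,0],[0,-0.3,0,0,0,0,0],[0,-0.3,0,0,0,0,0],[0,-0.15,0,0,0,0,0]]]}}

```text
time_s: 18.3
eef_pos: [521.2, 405.4, 179.4]
ee_rot: [-0.105, 0.702, -0.102, -0.697]
force: [0.6, -0.2, -0.9]
grip_width: 0.552
```

Run:
```python
from look import *
plan([634.6,-7.6,170],73.1)
p=ctrl.sense()["eef_pos"]
look("b3",p,[("BEAK",p[0],p[1],p[2]-18)])
```

```text
t 18.3 pos [521.2 405.4 179.4] yaw -106.9 turn share [ 0.001 -0.007  0.005]
shift share after turn [ 0.063  2.414 -1.524] now [ 0.062  2.415 -1.522] grip 0.552 F [ 0.6 -0.2 -0.9] joints [ 0.48  0.65  1.12 -0.    1.37  2.35]
```

View pics/b3.png

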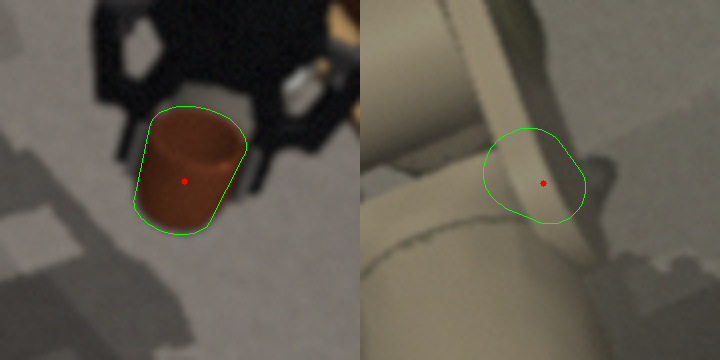

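Beaker is held upright. 9 rows of y 0.268, z -0.169.

Emit:
{"op": "move_arm", "data": {"targets": [[[0,0,0.268,-0.169,0,0,0],[0,0,0.268,-0.169,0,0,0],[0,0,0.268,-0.169,0,0,0],[0,0,0.268,-0.169,0,0,0],[0,0,0.268,-0.169,0,0,0]]]}}

```text
time_s: 18.9
eef_pos: [582.9, 173.8, 172.8]
ee_rot: [-0.103, 0.7, -0.104, -0.699]
force: [-0.2, 0.4, -1.8]
grip_width: 0.549
```

Emit:
{"op": "move_arm", "data": {"targets": [[[0,0,0.268,-0.169,0,0,0],[0,0,0.268,-0.169,0,0,0],[0,0,0.268,-0.169,0,0,0],[0,0,0.268,-0.169,0,0,0],[0,0,0,0,0,0,0]]]}}

```text
time_s: 19.4
eef_pos: [633.9, -13.2, 172.5]
ee_rot: [-0.105, 0.699, -0.106, -0.699]
force: [0.2, 0.8, -1.7]
grip_width: 0.554
```

Emit:
{"op": "move_arm", "data": {"targets": [[[0,0,0,0,0,0,0],[0,0,0,0,0,0,0]]]}}

```text
time_s: 19.6
eef_pos: [633.2, -6.6, 173.4]
ee_rot: [-0.103, 0.7, -0.103, -0.699]
force: [1.0, -0.2, -0.8]
grip_width: 0.551
```

Run:
```python
from look import *
plan([634.6,-7.6,38],73.1)
p=ctrl.sense()["eef_pos"]
look("b4",p,[("BEAK",p[0],p[1],p[2]-18)],hw=66)
```

```text
t 19.6 pos [633.2  -6.6 173.4] yaw -106.8 turn share [ 0.001 -0.001  0.   ]
shift share after turn [ 0.903  0.004 -0.011] now [ 0.903  0.004 -0.011] grip 0.551 F [ 1.  -0.2 -0.8] joints [-0.2   0.6   1.22  0.    1.32  1.67]
```

View pics/b4.png

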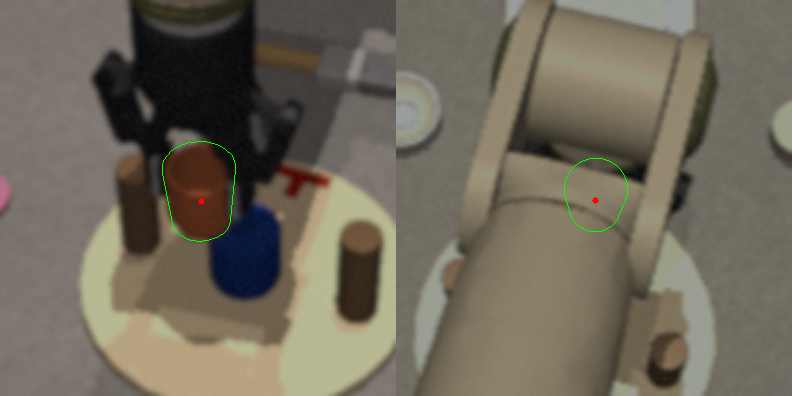

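Emit:
{"op": "move_arm", "data": {"targets": [[[0,0.2,0.002,-0.008,0,0,0],[0,0.25,0,0,0,0,0],[0,0.25,0,0,0,0,0],[0,0.19,0,0,0,0,0],[0,0,0,0,0,0,0]]]}}

```text
time_s: 20.2
eef_pos: [632.6, -6.9, 36.7]
ee_rot: [0.103, -0.698, 0.103, 0.701]
force: [0.4, -0.5, -1.1]
grip_width: 0.551
```

Emit:
{"op": "move_arm", "data": {"targets": [[[0,0,0,0,0,0,0],[0,0,0,0,0,0,0]]]}}

```text
time_s: 20.4
eef_pos: [636.1, -8.2, 42.8]
ee_rot: [-0.103, 0.701, -0.104, -0.697]
force: [0.2, 0.4, -0.7]
grip_width: 0.549
```

Run:
```python
from look import *
plan([634.6,-7.6,33],73.1)
p=ctrl.sense()["eef_pos"]
look("b5",p,[("BEAK",p[0],p[1],p[2]-18)],hw=50)
```

```text
t 20.4 pos [636.1  -8.2  42.8] yaw -106.8 turn share [ 0.001 -0.005  0.   ]
shift share after turn [ 0.066 -0.001  0.011] now [ 0.065 -0.001  0.011] grip 0.549 F [ 0.2  0.4 -0.7] joints [-0.2   0.74  1.34 -0.    1.06  1.67]
```

View pics/b5.png

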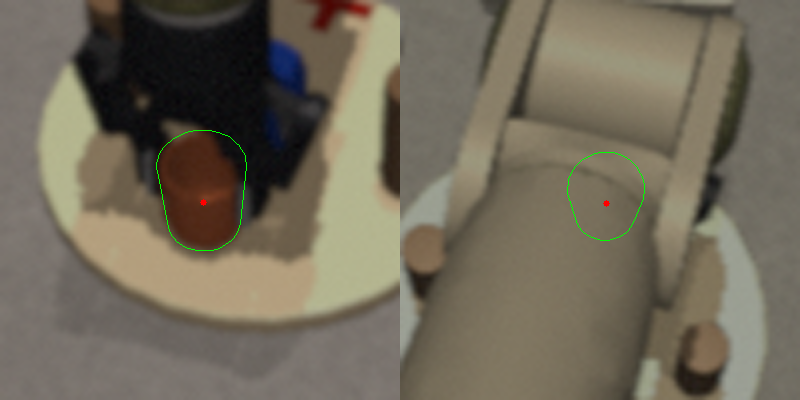

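Emit:
{"op": "move_arm", "data": {"targets": [[[0,0.03,0,0.005,0,0,0],[0,0.02,0,0,0,0,0],[0,0.01,0,0,0,0,0],[0,0,0,0,0,0,0],[0,0,0,0,0,0,0]]]}}

```text
time_s: 21.0
eef_pos: [634.4, -8.2, 32.9]
ee_rot: [-0.104, 0.7, -0.104, -0.699]
force: [-5.5, 1.0, 10.6]
grip_width: 0.555
```

Contact at the expected height; release and lift.

Emit:
{"op": "move_arm", "data": {"targets": [[[0,-0.006,0,0,0,0,0],[0.75,0,0,0,0,0,0],[0.75,0,0,0,0,0,0],[0.75,0,0,0,0,0,0],[0.75,0,0,0,0,0,0]]]}}

```text
time_s: 21.5
eef_pos: [634.2, -8.2, 32.2]
ee_rot: [-0.104, 0.7, -0.104, -0.699]
force: [-0.3, -0.5, -0.0]
grip_width: 0.75
```

Emit:
{"op": "move_arm", "data": {"targets": [[[0.75,-0.1,0,0,0,0,0],[0.75,-0.2,0,0,0,0,0],[0.75,-0.3,0,0,0,0,0],[0.75,-0.3,0,0,0,0,0],[0.75,-0.1,0,0,0,0,0]]]}}

```text
time_s: 22.0
eef_pos: [635.4, -8.3, 189.1]
ee_rot: [-0.103, 0.703, -0.104, -0.696]
force: [1.7, -0.3, -0.4]
grip_width: 0.749
```

Run:
```python
from look import *
plan([403,293,150],65)
look("b6",[600,5,30],[("BEAK",634.6,-8,15),("JAR",561,14.5,15),("LID",562,14.2,60)],hw=50)
```

```text
t 22.0 pos [635.4  -8.3 189.1] yaw -106.9 turn share [ 0.135 -0.01   0.002]
shift share after turn [ 0.261 -1.165  2.253] now [ 0.239 -1.472  2.069] grip 0.749 F [ 1.7 -0.3 -0.4] joints [-0.2   0.58  1.2  -0.    1.34  1.67]
```

View pics/b6.png

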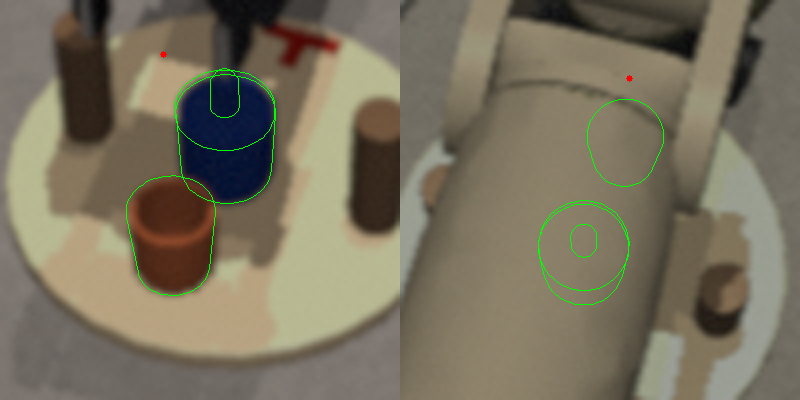

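Emit:
{"op": "move_arm", "data": {"targets": [[[1,0,0,0,0.07,-0.004,0],[1,0,0,0,0.065,0,0],[1,0,-0.146,0.282,0,0,0],[1,0,-0.146,0.282,0,0,0],[1,0,-0.146,0.282,0,0,0]]]}}

```text
time_s: 22.6
eef_pos: [544.8, 106.1, 181.4]
ee_rot: [0.153, -0.689, 0.153, 0.692]
force: [-0.0, 0.5, 0.3]
grip_width: 0.997
```

Emit:
{"op": "move_arm", "data": {"targets": [[[1,0,-0.146,0.282,0,0,0],[1,0,-0.146,0.282,0,0,0],[1,0,-0.146,0.282,0,0,0],[1,0,-0.146,0.282,0,0,0],[1,0,-0.146,0.282,0,0,0]]]}}

```text
time_s: 23.1
eef_pos: [399.2, 294.7, 182.2]
ee_rot: [0.153, -0.689, 0.153, 0.692]
force: [0.5, 0.2, 0.6]
grip_width: 1.004
```

Emit:
{"op": "move_arm", "data": {"targets": [[[1,0.2,0,0,0,0,0],[1,0.1,0,0,0,0,0],[1,0,0,0,0,0,0]]]}}

```text
time_s: 23.4
eef_pos: [399.4, 293.3, 135.6]
ee_rot: [0.152, -0.688, 0.154, 0.693]
force: [0.7, 0.3, -0.4]
grip_width: 1.001
```

Run:
```python
from look import *
plan([403,293,10],65)
look("c1",[403,293,40],[("BAR",403,293,0,-25)])
```

```text
t 23.4 pos [399.4 293.3 135.6] yaw -114.9 turn share [ 0.001  0.006 -0.004]
shift share after turn [ 0.837 -0.009 -0.023] now [ 0.837 -0.012 -0.027] grip 1.001 F [ 0.7  0.3 -0.4] joints [0.4  0.35 1.71 0.   1.09 2.4 ]
```

View pics/c1.png

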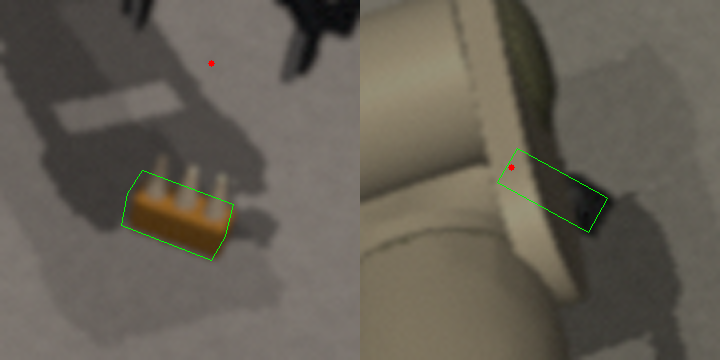

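Emit:
{"op": "move_arm", "data": {"targets": [[[1,0.15,-0.002,-0.02,0,0.003,-0.002],[1,0.2,0,0,0,0,0],[1,0.2,0,0,0,0,0],[1,0.15,0,0,0,0,0],[1,0.07,0,0,0,0,0]]]}}

```text
time_s: 24.0
eef_pos: [404.0, 292.4, 21.6]
ee_rot: [-0.153, 0.69, -0.153, -0.69]
force: [-0.1, -0.2, 0.2]
grip_width: 1.002
```

Emit:
{"op": "move_arm", "data": {"targets": [[[1,0,0,0,0,0,0],[1,0,0,0,0,0,0]]]}}

```text
time_s: 24.2
eef_pos: [404.9, 293.0, 23.8]
ee_rot: [-0.154, 0.691, -0.152, -0.689]
force: [0.4, 0.2, 0.4]
grip_width: 0.998
```

Run:
```python
from look import *
plan([403,293,7],65)
look("c2",[403,293,30],[("BAR",403,293,0,-25)])
```

```text
t 24.2 pos [404.9 293.   23.8] yaw -115.0 turn share [ 0.    -0.002  0.003]
shift share after turn [0.112 0.006 0.011] now [0.112 0.006 0.012] grip 0.998 F [0.4 0.2 0.4] joints [0.39 0.53 1.79 0.   0.81 2.4 ]
```

View pics/c2.png

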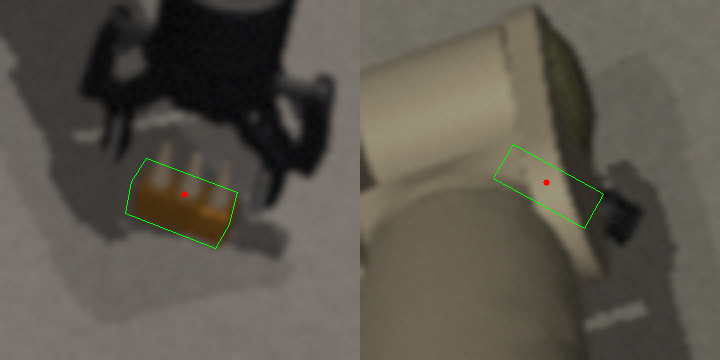

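Emit:
{"op": "move_arm", "data": {"targets": [[[1,0.06,0.003,0.008,0,0,0],[1,0.045,0,0,0,0,0],[1,0,0,0,0,0,0]]]}}

```text
time_s: 24.6
eef_pos: [402.2, 292.7, 5.9]
ee_rot: [0.153, -0.69, 0.153, 0.69]
force: [0.1, -0.2, 0.2]
grip_width: 0.998
```

Emit:
{"op": "move_arm", "data": {"targets": [[[0,0,0,0,0,0,0],[0,0,0,0,0,0,0],[0,0,0,0,0,0,0],[0,0,0,0,0,0,0],[0,0,0,0,0,0,0]]]}}

```text
time_s: 25.1
eef_pos: [403.1, 293.1, 7.2]
ee_rot: [-0.154, 0.691, -0.152, -0.69]
force: [0.4, 1.6, 5.1]
grip_width: 0.695
```

Run:
```python
from look import *
plan([403,293,7],65)
look("c3",[403,293,30],[("BAR",403,293,0,-25)])
```

```text
t 25.1 pos [403.1 293.1   7.2] yaw -115.0 turn share [ 0.    -0.002  0.002]
shift share after turn [0.001 0.001 0.001] now [0.001 0.001 0.001] grip 0.695 F [0.4 1.6 5.1] joints [0.39 0.56 1.81 0.   0.77 2.4 ]
```

View pics/c3.png

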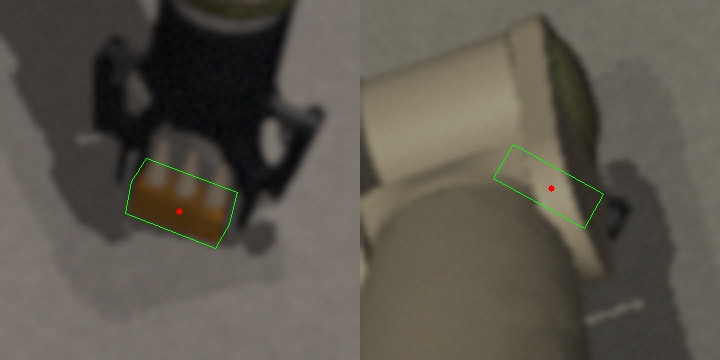

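Emit:
{"op": "move_arm", "data": {"targets": [[[0,-0.1,0,0,0,0,0],[0,-0.2,0,0,0,0,0],[0,-0.3,0,0,0,0,0],[0,-0.3,0,0,0,0,0],[0,-0.1,0,0,0,0,0]]]}}

```text
time_s: 25.7
eef_pos: [403.7, 293.3, 160.8]
ee_rot: [-0.155, 0.693, -0.151, -0.688]
force: [0.7, -0.1, -2.2]
grip_width: 0.691
```

Run:
```python
from look import *
plan([485.4,37.6,165],73.1)
p=ctrl.sense()["eef_pos"]
look("c4",p,[("BAR",p[0],p[1],p[2]-7.2,-25)])
```

```text
t 25.7 pos [403.7 293.3 160.8] yaw -115.0 turn share [-0.134 -0.005  0.006]
shift share after turn [-0.028  1.473 -1.017] now [-0.03   1.315 -1.213] grip 0.691 F [ 0.7 -0.1 -2.2] joints [0.39 0.32 1.68 0.   1.13 2.4 ]
```

View pics/c4.png

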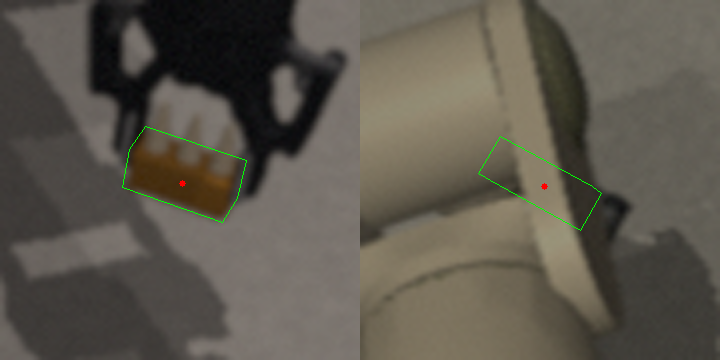

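Cone pack held upright. Turn, then 6 rows of y 0.2455, z -0.1695.

Emit:
{"op": "move_arm", "data": {"targets": [[[0,-0.02,0,0,-0.067,0,0],[0,0,0,0,-0.067,0,0],[0,0,0.245,-0.17,0,0,0],[0,0,0.245,-0.17,0,0,0],[0,0,0.245,-0.17,0,0,0]]]}}

```text
time_s: 26.3
eef_pos: [443.0, 163.5, 157.9]
ee_rot: [0.104, -0.699, 0.104, 0.7]
force: [0.9, 0.7, -1.1]
grip_width: 0.689
```

Emit:
{"op": "move_arm", "data": {"targets": [[[0,0,0.245,-0.17,0,0,0],[0,0,0.245,-0.17,0,0,0],[0,0,0.245,-0.17,0,0,0],[0,0,0,0,0,0,0],[0,0,0,0,0,0,0]]]}}

```text
time_s: 26.8
eef_pos: [484.0, 36.8, 157.9]
ee_rot: [0.105, -0.699, 0.104, 0.7]
force: [-0.6, 0.0, -0.6]
grip_width: 0.691
```

Run:
```python
from look import *
plan([485.4,37.6,25],73.1)
p=ctrl.sense()["eef_pos"]
look("c5",[520,30,60],[("BAR",p[0],p[1],p[2]-7.2,-16.9)],hw=50)
```

```text
t 26.8 pos [484.   36.8 157.9] yaw -107.1 turn share [-0.003  0.002  0.002]
shift share after turn [ 0.886 -0.008 -0.007] now [ 0.886 -0.006 -0.009] grip 0.691 F [-0.6  0.  -0.6] joints [-0.17  0.3   1.72  0.    1.12  1.7 ]
```

View pics/c5.png

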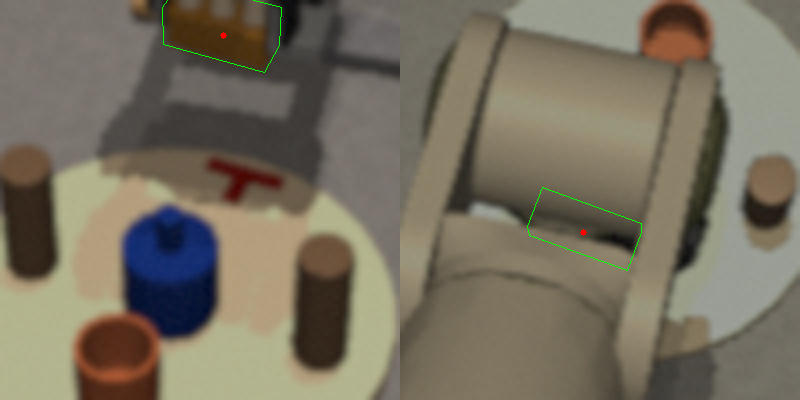

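Emit:
{"op": "move_arm", "data": {"targets": [[[0,0.15,-0.005,-0.007,0,0,0],[0,0.22,0,0,0,0,0],[0,0.22,0,0,0,0,0],[0,0.18,0,0,0,0,0],[0,0.06,0,0,0,0,0]]]}}

```text
time_s: 27.4
eef_pos: [484.3, 39.2, 32.7]
ee_rot: [0.104, -0.698, 0.103, 0.701]
force: [-0.2, 0.2, -1.8]
grip_width: 0.692
```

Emit:
{"op": "move_arm", "data": {"targets": [[[0,0,0,0,0,0,0],[0,0,0,0,0,0,0]]]}}

```text
time_s: 27.6
eef_pos: [486.7, 38.2, 36.2]
ee_rot: [-0.104, 0.701, -0.103, -0.698]
force: [-0.2, 0.2, -1.5]
grip_width: 0.691
```

Run:
```python
from look import *
plan([485.4,37.6,22],73.1)
p=ctrl.sense()["eef_pos"]
look("c6",[520,30,30],[("BAR",p[0],p[1],p[2]-7.2,-16.9)],hw=50)
```

```text
t 27.6 pos [486.7  38.2  36.2] yaw -106.9 turn share [ 0.    -0.003  0.002]
shift share after turn [0.095 0.006 0.007] now [0.095 0.007 0.008] grip 0.691 F [-0.2  0.2 -1.5] joints [-0.16  0.49  1.82  0.    0.83  1.7 ]
```

View pics/c6.png

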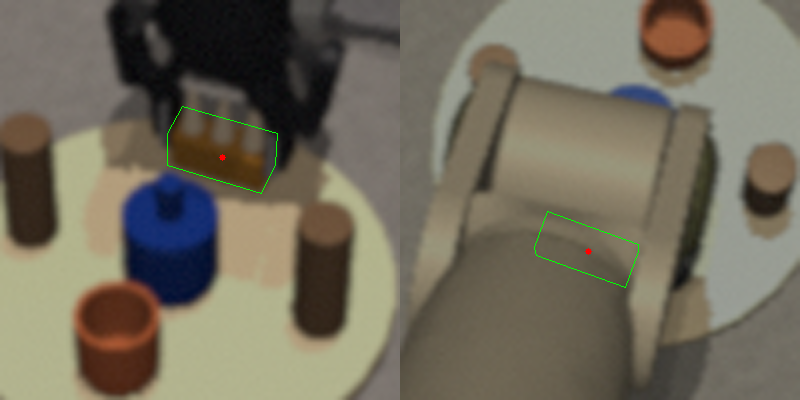

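Emit:
{"op": "move_arm", "data": {"targets": [[[0,0.05,0.005,0.004,0,0,0],[0,0.025,0,0,0,0,0],[0,0.015,0,0,0,0,0],[0,0,0,0,0,0,0],[0,0,0,0,0,0,0]]]}}

```text
time_s: 28.2
eef_pos: [485.3, 37.3, 22.2]
ee_rot: [-0.105, 0.7, -0.104, -0.699]
force: [-3.8, -0.2, 9.6]
grip_width: 0.692
```

Emit:
{"op": "move_arm", "data": {"targets": [[[0,-0.006,0,0,0,0,0],[0.95,0,0,0,0,0,0],[0.95,0,0,0,0,0,0],[0.95,0,0,0,0,0,0],[0.95,0,0,0,0,0,0]]]}}

```text
time_s: 28.7
eef_pos: [485.4, 37.3, 22.5]
ee_rot: [-0.105, 0.7, -0.104, -0.699]
force: [0.6, -0.9, 0.1]
grip_width: 0.954
```

Emit:
{"op": "move_arm", "data": {"targets": [[[0.95,-0.1,0,0,0,0,0],[0.95,-0.2,0,0,0,0,0],[0.95,-0.3,0,0,0,0,0],[0.95,-0.3,0,0,0,0,0],[0.95,-0.3,0,0,0,0,0]]]}}

```text
time_s: 29.2
eef_pos: [484.7, 37.1, 204.4]
ee_rot: [-0.105, 0.7, -0.104, -0.699]
force: [1.1, 0.5, 0.6]
grip_width: 0.953
```

Emit:
{"op": "move_arm", "data": {"targets": [[[0.95,0,0.3,0,0,0,0],[0.95,0,0.3,0,0,0,0],[0.95,0,0.3,0,0,0,0],[0.95,0,0.3,0,0,0,0],[0.95,0,0.3,0,0,0,0]]]}}

```text
time_s: 29.7
eef_pos: [418.7, -179.7, 202.3]
ee_rot: [-0.105, 0.7, -0.104, -0.699]
force: [1.1, -0.6, -0.1]
grip_width: 0.948
```

Emit:
{"op": "move_arm", "data": {"targets": [[[0.95,0,0.3,0,0,0,0],[0.95,0,0.3,0,0,0,0],[0.95,0,0.2,0,0,0,0],[0.95,0,0,0,0,0,0],[0.95,0,0,0,0,0,0]]]}}

```text
time_s: 30.2
eef_pos: [384.3, -293.0, 201.7]
ee_rot: [-0.105, 0.7, -0.104, -0.699]
force: [-0.1, 0.2, 0.8]
grip_width: 0.949
```

Run:
```python
from look import *
look("f1",[560,15,30],[("BAR",485.4,37.6,15,-16.9),("BEAK",634.6,-8,15),("JAR",561,14.5,15),("LID",561.5,14.3,60),("SHELF",560,15,0),("POST",560-26.1,15-86.1,15),("POST",560+26.1,15+86.1,15)],hw=66)
print(ctrl.sense()["eef_pos"])
```

```text
[ 384.78646679 -292.07614829  201.90100039]
```

View pics/f1.png

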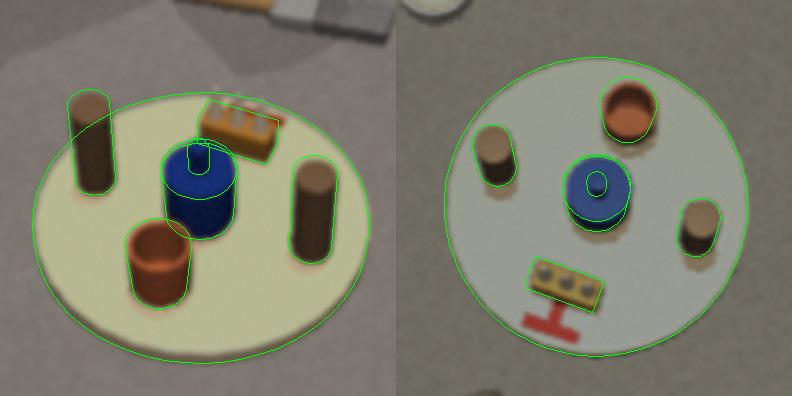

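The picture shows everything upright on the shelf. Outlines drawn at the intended poses match the cone pack, jar with lid, beaker, posts and shelf in both views.

```bash
python3 -c "
from rig import ctrl
print(ctrl.finish_job())"
```

```text
the job is handed in; nothing more can be done
None
```

The shelf is packed and I handed the job in at about 30 s. I placed the jar first, then the blue lid, the beaker behind it and the cone pack in front. Each one was lowered to contact with the gripper at the expected height before I let go.

**Final check:** with the arm clear, outlines drawn at the intended poses matched both camera pictures to about 1–2 pixels (2–4 mm).

| Item | Position in the shelf frame (mm) |
|---|---|
| Jar | about (-1, 0) |
| Blue lid | seated, within about 1–2 mm of the jar's axis |
| Cone pack | about (78, 0), row parallel to the post line within about 1° |
| Beaker | about (-78, 0) |

Both posts stood where they were, and nothing but the lid was near the jar.

**Disagreements:** the two cameras differed by about 2–3 mm on the jar and lid, and by more (7–10 mm) on some raw network points. I took values between the cameras after checking outlines against the pictures. Closing the gripper on the jar showed about 7 N upward and raised the tool about 4 mm, and the beaker and cone pack gave 5–6 N. None of this affected the grasps. The handing-in call gave no verdict.

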